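# Seat a turned pin against the stop of a V-groove length rest

## Robot

A 6-joint arm with a two-finger parallel gripper is mounted at the origin on a cart in front of the work surface, level with it; the furniture and walls round the work are solid. World frame = base frame: x ahead of the robot, y to its left, z up, the work surface at z = 0. Lengths are in m, angles in rad, forces in N, time in s.
With the tool pointing down it reaches from about 0.375 to 0.9 m from the base axis. Payload 3.1 kg.
Tool frame: the origin (TCP) lies midway between the tips of the shut fingers; the grasp point (between the pads) lies 19 mm behind it (manip.hold_point_z is the distance from the TCP to the grasp point, in m); x points along the fingers, y is the direction in which the jaws open and shut, and the axes are right-handed (so a half turn about x gives the same grasp; the last joint's range is limited). The gripper opens to 85 mm and grips with 20 to 120 N. Pads are 22 mm wide; open, the fingers measure 114 mm over their backs; the gripper's body (76 mm by 85 mm) begins 54 mm behind the grasp point. The pads swing forward as they close: fully open they stand 13 mm farther back than shut.
Start: joints at [1.06, 0.527, 1.433, -0, 1.181, -0.178], TCP at [0.204, 0.591, 0.208] pointing down, gripper open.
Joint ranges: [-3.08, 3.08], [-0.75, 2.2], [0.22, 2.44], [-1.43, 4.57], [0, 2.65], [-2.85, 2.85]. Speed limits (rad/s): [2.79, 2.79, 3.14, 3.14, 3.14, 3.14].

## Interface

Orientations are given as a unit quaternion [x, y, z, w].
In Python, from station import manip, snapshot gives the robot as it stands.
- The arm moves only by the tool play_rows, never from a script. Its argument "series" is a list of rows, each a list of 4 numbers: the shift along the tool's x, y, z in m, then the turn about the tool's x in degrees. In form: [[tx, ty, tz, spin], ...]. A call has 1 to 20 rows; each row is the pose to reach, as a shift and turn from the pose measured when the call began, along the tool's axes at that moment; what a row does not reach only later rows make up. A row lasts 1/10 s, in which the tool goes at most 50 mm and 8.59 degrees, less where a joint would pass 70% of its speed; a pose out of reach is approached as far as the arm can. A call with a gripper value outside its range is refused whole. "claw" is the opening in per cent of the stroke, from 0 (shut) to 100 (fully open), set as the call begins (left out, the last holds). The fingers move at their own pace and stop on an object; "force" is the grip in N (left out, the last holds). Time passes only in rows, so rows that repeat a pose let the fingers close. It gives the time, the measured TCP pose, the force and the opening at its end, in the units of the state.
- manip.sense(): the state, without advancing time (a new reading comes with each control period).
- snapshot(name): name is "scene" or "side" or "wrist"; returns a dict with "image" (400x640x3 uint8, blue, green, red), "depth" (400x640 float32, m along the optical axis (not along the pixel's ray), 0 where there is no reading), "fov_y" (degrees; the focal length in pixels is half the picture's height over the tangent of half this angle, whatever the lens; pixels are square), "cx", "cy" (the principal point, pixels), "R" (3x3) and "t" (3): a world point X has camera coordinates R X + t. Camera axes: x right, y down, z forward; pixel columns grow to the right and rows downward; lengths in m; the calibration is good to about 2 mm. The wrist camera is an equidistant fisheye: a pixel r from the principal point sees the ray r / f radians off the axis. A picture is of the moment at which its call begins.
- manip.sign_off(): hands the job in, once; it reports no verdict.
The state is a dict: "t": time; "q": joint angles; "qd": joint speeds; "tau": joint torques, N m; "tcp_pos": TCP position; "tool_rot": TCP orientation; "force": force on the tool from outside, world axes, zero at the start; "ft_torque": the same for the moment, N m; "finger_gap": opening from 0.0 (shut) to 1.0 (fully open).
Only numpy, scipy, OpenCV 4.12 (cv2) and the standard library are available. Lean on these libraries where they do the work, as an engineer would, in place of code of your own. Each camera call takes 0.05 s, during which the arm holds its last target.

## Task

Take the brass pin out of the wooden cradle and lay it in the open end of the V-groove of the steel rest. Then push it gently along the groove, under the sprung hold-down, until it is fully home on the solid face of the stop's anvil, and press it there for about a second with about 10 N on the stop, never hard (well under 20 N). Leave the pin lying released against the stop, and leave the loose turned samples alone.

Things in the scene. Friction and masses are not known exactly. Their poses are not given: they have to be found in the camera images.
- pin: loose brass pin, a cylinder 26 mm in diameter and 90 mm long with 3 mm chamfers and two dark bands, 0.2 to 0.4 kg; origin at its middle on its axis, own y along its axis (it may be turned end for end, and roll about it). It starts lying in the cradle along the cradle's y
- cradle: fixed plywood cradle, 56 x 84 mm, 28 mm high; origin under its centre, z up. Two V-notched plates, 9 mm thick, 48 mm wide, at y = -33 and 33 mm carry the pin along y, its axis 36 mm above the table; between them (57 mm) the floor is only 10 mm high, so fingers can reach down on both sides of the pin's middle
- v_rest: fixed steel V-groove rest, 84 mm wide (x), 270 mm long (y); origin under its centre, z up. A 90 degree groove runs along y at x = 0 in a block 60 mm wide, top 30 mm above the table, y = -130 to 130 mm. The pin lies in it with its axis at x = 0, z = 38 mm, top at 51 mm. Loading end: y = -130 to 0 mm, open above. Hold-down and stop follow to +y. Pin and groove drag by some newtons, varying
- stop: stop: blue block, 76 mm wide, 80 mm high over its black knob, clamped rigidly across the rest at a varying setting. Origin on its front face, on the groove's line, 38 mm above the table; axes as v_rest. From it a round steel anvil, 20 mm in diameter, juts 10 to 18 mm to -y, screwed out by an amount not reported: feel for it. A brass touch tip juts 2 mm more and yields at about 1 N; the anvil is solid
- turned_sample_0: loose small steel turned sample, 22 mm in diameter and 34 mm high, origin under its centre; a bystander
- turned_sample_1: loose yellowish turned sample, 30 mm in diameter and 22 mm high, origin under its centre; a bystander
- shoe (a point): lowest point of the white round-bottomed hold-down shoe (16 mm wide along y), 22 mm to +y of the rest's centre, 48.5 mm high; axes as v_rest. It springs up to 10 mm, pressed down by 3 to 4 N: the pin's chamfer lifts it as the pin is pushed through, adding drag. Its aluminium bracket arm is 20 mm wide, 65 to 75 mm high, post on the +x side; a black cap on the shoe reaches 97 mm

How it is judged:
By the outcome, as a careful person would: the job done as asked, in the order asked, and still so for the second after the job is handed in, with the robot touching nothing.
It also fails if it takes over 61 s, if anything falls off the work surface, if the arm or the gripper's body presses on something with over 40 N, if the wrist force passes 120 N, or if a joint passes its speed limit or range.

## Working session

There is one attempt and no reset: what is moved stays moved. The work goes in short steps, Python scripts to look and compute and a tool call to move; the robot and the scene stay as the last step left them, time stands still between calls to the robot, and variables do not carry over. Pictures are saved under pics/ and viewed, and the job is handed in when it is done.

Besides the shell and the picture viewer there is one more tool, called after "Call:" as name([rows], argument=value, ...), one row to a line, values as JSON. play_rows: Moves the arm, as the interface text tells. Its arguments: {"type":"object","properties":{"series":{"type":"array","items":{"type":"array","items":{"type":"number"}}},"claw":{"type":"number"},"force":{"type":"number"}},"required":["series"]}

```bash
ls; mkdir -p pics; python3 - <<'E'
from station import manip, snapshot
import cv2, numpy as np, pickle
print(manip.sense(), manip.hold_point_z)
for n in ["scene","side","wrist"]:
    s=snapshot(n); cv2.imwrite(f"pics/{n}0.png",s["image"]); pickle.dump(s,open(f"{n}0.pkl","wb"))
    print(n,s["fov_y"],s["cx"],s["cy"],s["R"],s["t"])
E
```

```text
pics
{'t': 0.0, 'q': array([ 1.06049323e+00,  5.28459233e-01,  1.43389187e+00, -5.17662354e-06,
        1.18142749e+00, -1.78538007e-01]), 'qd': array([ 0.0008213 , -0.00140398, -0.00102558, -0.00030423, -0.00078513,
        0.00049384]), 'tau': array([-1.42617482e-03, -4.42354238e+01, -1.78020859e+01, -6.32866813e-04,
        8.65912327e-03,  1.49735132e-05]), 'tcp_pos': array([0.20318492, 0.59023807, 0.20714127]), 'tool_rot': array([ 0.11603068,  0.69765939, -0.11748674,  0.69714067]), 'force': array([-0.3427209 ,  0.36844344,  0.25921974]), 'ft_torque': array([0.00186758, 0.05920001, 0.01170717]), 'finger_gap': 1.001163486058595} 0.0187
scene 54.48506333419849 317.35147860219416 197.55650641917825 [[-0.70192168 -0.71183182  0.02452374]
 [-0.39000805  0.35531178 -0.84949824]
 [ 0.5959863  -0.60584569 -0.52702119]] [0.41351464 0.26275648 0.56228214]
side 43.031520254172555 316.2371174608626 203.5288080529817 [[ 0.89031135 -0.45526694  0.00881559]
 [-0.26781107 -0.53918744 -0.79846987]
 [ 0.36827019  0.70852588 -0.60197022]] [-0.45784795  0.20335953  0.8915059 ]
wrist 65.70646984690485 322.3836101932965 192.47042558767606 [[ 0.32509963  0.94567624 -0.00258481]
 [ 0.90475708 -0.31023498  0.29183709]
 [ 0.27518151 -0.09721475 -0.95646455]] [-0.62284379 -0.03939023  0.38039076]
```

View pics/scene0.png

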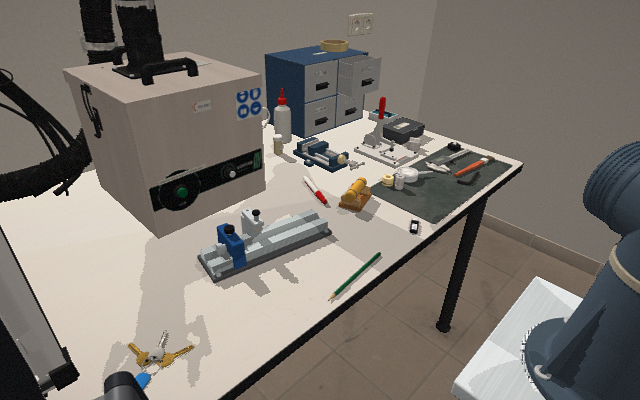

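View pics/side0.png

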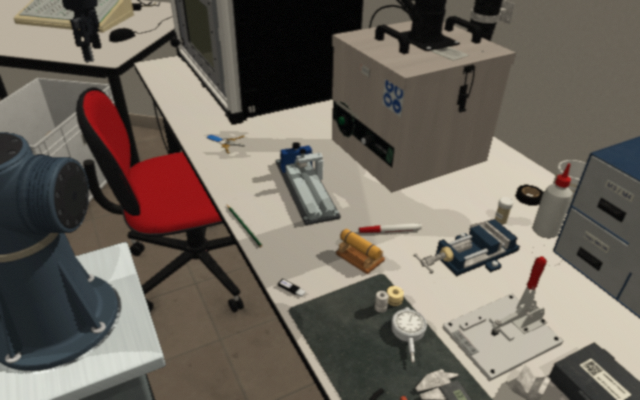

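View pics/wrist0.png

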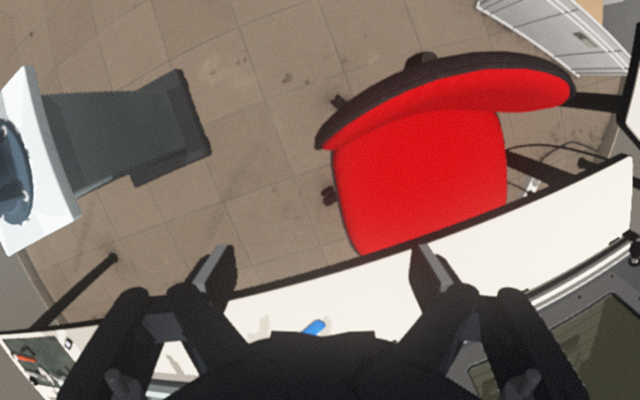

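The scene view shows the rest at about (265,245) with the blue stop at its left end (230,245), the pin and cradle at (355,193), and the samples at (390,180). In the side view the rest is at (308,185) and the cradle at (360,250). I'll zoom in on both.

```bash
cat > h.py <<'E'
import numpy as np, cv2, pickle
def load(n): return pickle.load(open(n+".pkl","rb"))
def foc(s): return 200/np.tan(np.radians(s["fov_y"]/2))
def ray(s,u,v,fish=False):
    f=foc(s); a=(u-s["cx"]); b=(v-s["cy"])
    if fish:
        r=np.hypot(a,b); th=r/f; d=np.array([a/r*np.sin(th),b/r*np.sin(th),np.cos(th)]) if r>0 else np.array([0,0,1.])
    else: d=np.array([a/f,b/f,1.])
    return -s["R"].T@s["t"], s["R"].T@d
def onz(s,u,v,z,fish=False):
    c,d=ray(s,u,v,fish); return c+d*(z-c[2])/d[2]
def proj(s,X,fish=False):
    p=s["R"]@np.asarray(X)+s["t"]; f=foc(s)
    if fish:
        r=np.hypot(p[0],p[1]); th=np.arctan2(r,p[2]); return np.array([s["cx"]+f*th*p[0]/r,s["cy"]+f*th*p[1]/r])
    return np.array([s["cx"]+f*p[0]/p[2],s["cy"]+f*p[1]/p[2]])
def tri(s1,p1,s2,p2,f1=False,f2=False):
    c1,d1=ray(s1,*p1,f1); c2,d2=ray(s2,*p2,f2)
    a=np.linalg.lstsq(np.stack([d1,-d2],1),c2-c1,rcond=None)[0]
    x1=c1+a[0]*d1;x2=c2+a[1]*d2
    return (x1+x2)/2,np.linalg.norm(x1-x2)
def cloud(s,u0,u1,v0,v1):
    f=foc(s); v,u=np.mgrid[v0:v1,u0:u1]; d=s["depth"][v0:v1,u0:u1]
    P=np.stack([(u-s["cx"])/f*d,(v-s["cy"])/f*d,d],-1)
    W=(P-s["t"])@s["R"]; W[d==0]=np.nan
    return W
E
python3 - <<'E'
from h import *
s=load("scene0");a=s["image"][170:290,180:420];cv2.imwrite("pics/sc_z.png",cv2.resize(a,None,fx=3.3,fy=3.3,interpolation=cv2.INTER_CUBIC))
s=load("side0");a=s["image"][130:330,260:440];cv2.imwrite("pics/si_z.png",cv2.resize(a,None,fx=3,fy=3,interpolation=cv2.INTER_CUBIC))
for n,b in (("scene0",(180,420,170,290)),("side0",(260,440,130,330))):
    W=cloud(load(n),*b); print(n,np.isfinite(W[...,0]).mean(),np.nanmin(W,(0,1)),np.nanmax(W,(0,1)))
E
```

```text
scene0 0.9964583333333333 [ 0.35475392 -0.91124746 -0.74911207] [0.83762184 0.35427548 0.14641737]
side0 0.99525 [ 0.35523249 -0.32230139 -0.75242936] [0.8864506  0.58333272 0.17870905]
```

View pics/sc_z.png

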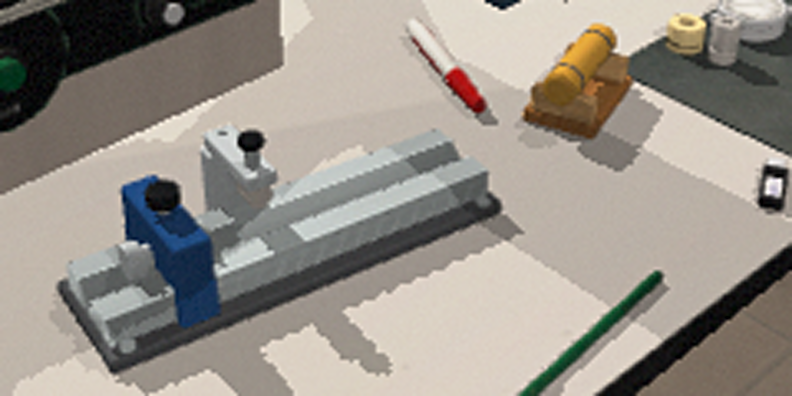

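View pics/si_z.png

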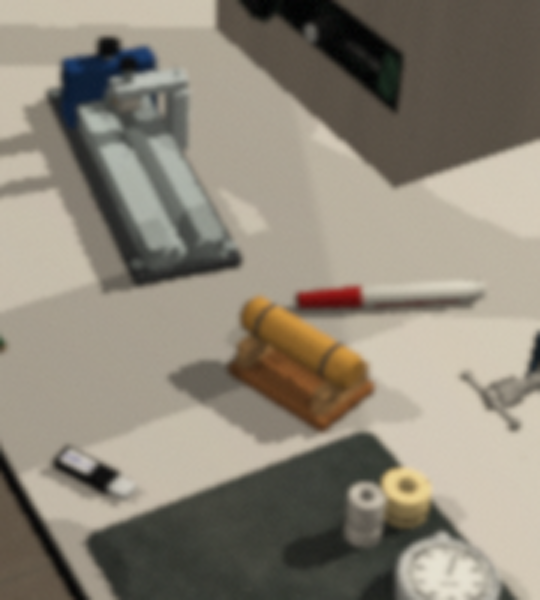

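The zoomed views show the pin lying diagonally in the cradle and the stop at the far (+y) end of the rest. I'll fit the pin, cradle, rest and stop from depth and colour.

```bash
python3 - <<'E'
from h import *
for n,bp,br in (("scene0",(320,395,165,225),(190,340,200,285)),("side0",(325,395,220,280),(270,350,135,230))):
    s=load(n)
    W=cloud(s,*bp); im=s["image"][bp[2]:bp[3],bp[0]:bp[1]]; h=cv2.cvtColor(im,cv2.COLOR_BGR2HSV)
    m=(h[...,0]>14)&(h[...,0]<26)&(h[...,1]>140)&(W[...,2]>0.03)&(W[...,2]<.06)
    P=W[m]; c=P.mean(0); u,sv,vt=np.linalg.svd(P-c,full_matrices=False); d=vt[0]; t=(P-c)@d
    print(n,"pin",m.sum(),c,d,np.degrees(np.arctan2(d[1],d[0])),np.percentile(t,[0,1,99,100]),"zmax",np.percentile(P[:,2],[90,99]), "mid",c+d*(np.percentile(t,1)+np.percentile(t,99))/2)
    # table height
    T=W[(abs(W[...,2])<.01)]; print("table z",np.median(T[:,2]))
    W=cloud(s,*br); im=s["image"][br[2]:br[3],br[0]:br[1]]; h=cv2.cvtColor(im,cv2.COLOR_BGR2HSV)
    m=(abs(W[...,2]-.030)<.003)&(W[...,0]<.75); P=W[m][:,:2].astype(np.float32); print("top",m.sum(),cv2.minAreaRect(P))
    m=(W[...,2]>.004)&(W[...,2]<.035); P=W[m][:,:2].astype(np.float32); print("all",m.sum(),cv2.minAreaRect(P))
    m=(h[...,0]>100)&(h[...,0]<120)&(h[...,1]>140)&(W[...,2]>0.01); P=W[m]; print("blue",m.sum(),P.min(0),P.max(0),cv2.minAreaRect(P[:,:2].astype(np.float32)))
E
```

```text
scene0 pin 240 [ 0.55177555 -0.08778908  0.04308781] [-0.28781538  0.95491079 -0.07285389] 106.77309661647762 [-0.05542736 -0.05300883  0.03306073  0.03429209] zmax [0.04798647 0.04957481] mid [ 0.55464624 -0.09731341  0.04381446]
table z -0.00022584158373269451
top 1647 ((0.6307125091552734, 0.15576094388961792), (0.2630411982536316, 0.19868138432502747), 82.97251892089844)
all 4205 ((0.6222721934318542, 0.11420121788978577), (0.3519694209098816, 0.21099014580249786), 80.54541778564453)
blue 621 [0.54057669 0.22726683 0.01045314] [0.61809899 0.25969803 0.07906516] ((0.5793834924697876, 0.2430209219455719), (0.022845812141895294, 0.07681544125080109), 80.71538543701172)
side0 pin 484 [ 0.55463354 -0.10919935  0.04338501] [ 0.34757002 -0.93699026 -0.03527519] -69.64801463292656 [-0.04813933 -0.04594462  0.03959532  0.04089427] zmax [0.04921072 0.05051319] mid [ 0.55353013 -0.10622473  0.04349699]
table z 0.0007801059445724968
top 1038 ((0.6268386840820312, 0.17564445734024048), (0.3097030520439148, 0.1843007653951645), 82.98432159423828)
all 2352 ((0.612398087978363, 0.19973434507846832), (0.38350290060043335, 0.1962335705757141), 70.29381561279297)
blue 261 [0.54096688 0.17708645 0.01220343] [0.61010226 0.25253579 0.0949973 ] ((0.5703650712966919, 0.21240656077861786), (0.06686016172170639, 0.06992721557617188), 76.9781723022461)
```

```bash
python3 - <<'E'
from h import *
# top-down height maps at 0.5 mm
for n in ("scene0","side0"):
    s=load(n); W=cloud(s,150,450,100,330).reshape(-1,3); I=s["image"][100:330,150:450].reshape(-1,3)
    im=np.zeros((600,800,3),np.uint8)
    ok=np.isfinite(W[:,0])&(W[:,2]>-.01)&(W[:,2]<.12)
    for p,c in zip(W[ok],I[ok]):
        # px: u = y from -0.17..0.31, v = x .45..0.8
        u=int((0.30-p[1])*1600);v=int((p[0]-.45)*1600)
        if 0<=u<800 and 0<=v<600: cv2.circle(im,(u,v),1,tuple(int(k) for k in c),-1)
    cv2.imwrite(f"pics/td_{n}.png",im)
E
```

```text
(no output)
```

View pics/td_scene0.png

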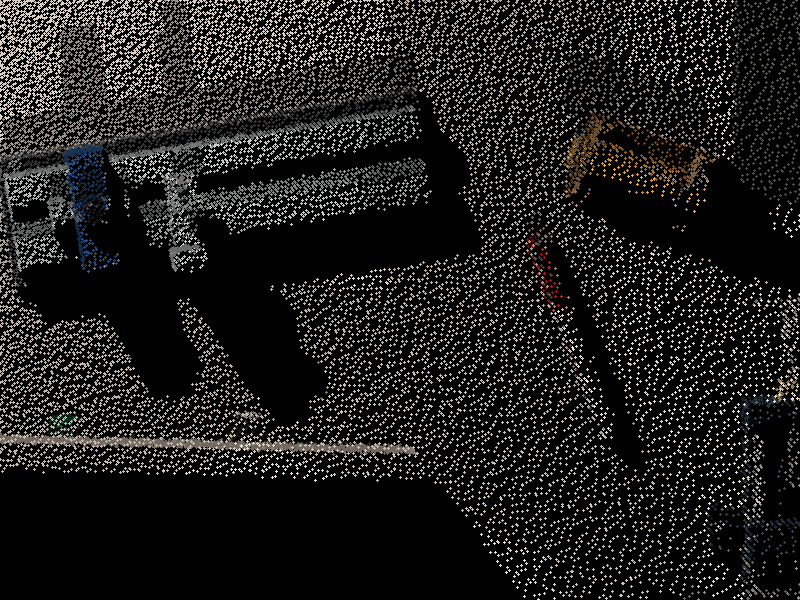

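View pics/td_side0.png

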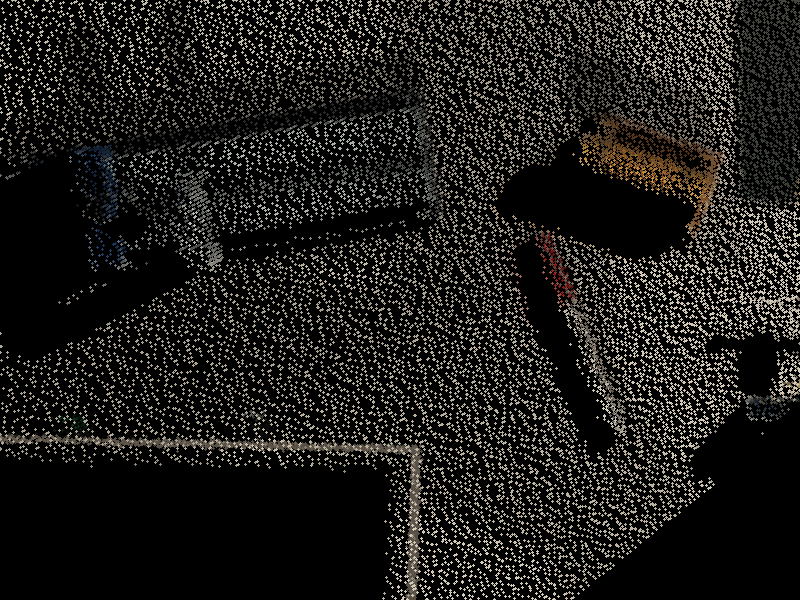

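Both top-down maps agree. The rest's groove runs mostly along world +y, turned by about -8°, with the stop at the +y end. Now a finer rest fit from profiles, and pin edges from both views.

```bash
python3 - <<'E'
from h import *
S={n:load(n) for n in ("scene0","side0")}
# direction from outer near-side edge: top points near robot side, per slice
for n in S:
    W=cloud(S[n],150,450,100,330).reshape(-1,3); W=W[np.isfinite(W[:,0])]
    R=W[(W[:,1]>.02)&(W[:,1]<.32)&(W[:,0]>.47)&(W[:,0]<.64)]
    top=R[(abs(R[:,2]-.030)<.0025)]
    best=None
    for a in np.radians(np.arange(76,90,.25)):
        d=np.array([np.cos(a),np.sin(a)]); nrm=np.array([d[1],-d[0]])
        x=top[:,:2]@nrm; h,e=np.histogram(x,bins=np.arange(.4,.75,.001)); sc=(h.astype(float)**2).sum()
        if best is None or sc>best[0]: best=(sc,np.degrees(a),d,nrm)
    print(n,best[1])
    d,nrm=best[2:]
    x=top[:,:2]@nrm; y=top[:,:2]@d
    h,e=np.histogram(x,bins=np.arange(x.min(),x.max()+.002,.002)); print([(round(k,3),int(c)) for k,c in zip(e,h)])
    xr=R[:,:2]@nrm; yr=R[:,:2]@d
    # groove profile
    m=(yr>np.percentile(y,2))&(yr<.20)
    for lo in np.arange(.485,.60,.003):
        k=(xr>=lo)&(xr<lo+.003)&(R[:,2]>.005)&(yr<.19)&(yr>0.1)
        if k.sum()>5: print(round(lo+.0015,4),k.sum(),np.round(np.percentile(R[k,2],[10,50,90]),4),end=" | ")
    print(); hh,ee=np.histogram(y,bins=np.arange(.08,.40,.004)); print([(round(k,3),int(c)) for k,c in zip(ee,hh)])
E
```

```text
scene0 80.25
[(np.float64(0.492), 17), (np.float64(0.494), 7), (np.float64(0.496), 2), (np.float64(0.498), 1), (np.float64(0.5), 52), (np.float64(0.502), 101), (np.float64(0.504), 88), (np.float64(0.506), 76), (np.float64(0.508), 66), (np.float64(0.51), 71), (np.float64(0.512), 71), (np.float64(0.514), 81), (np.float64(0.516), 70), (np.float64(0.518), 60), (np.float64(0.52), 47), (np.float64(0.522), 12), (np.float64(0.524), 0), (np.float64(0.526), 1), (np.float64(0.528), 0), (np.float64(0.53), 1), (np.float64(0.532), 0), (np.float64(0.534), 1), (np.float64(0.536), 5), (np.float64(0.538), 27), (np.float64(0.54), 69), (np.float64(0.542), 69), (np.float64(0.544), 50), (np.float64(0.546), 62), (np.float64(0.548), 58), (np.float64(0.55), 50), (np.float64(0.552), 55), (np.float64(0.554), 48), (np.float64(0.556), 57), (np.float64(0.558), 49), (np.float64(0.56), 21), (np.float64(0.562), 5), (np.float64(0.564), 8), (np.float64(0.566), 4), (np.float64(0.568), 2), (np.float64(0.57), 0), (np.float64(0.572), 0), (np.float64(0.574), 1), (np.float64(0.576), 1)]
0.4895 18 [0.0053 0.0065 0.0098] | 0.
[... 5949 characters left out ...]
, (np.float64(0.28), 23), (np.float64(0.284), 13), (np.float64(0.288), 15), (np.float64(0.292), 20), (np.float64(0.296), 17), (np.float64(0.3), 12), (np.float64(0.304), 15), (np.float64(0.308), 8), (np.float64(0.312), 12), (np.float64(0.316), 8), (np.float64(0.32), 13), (np.float64(0.324), 11), (np.float64(0.328), 0), (np.float64(0.332), 0), (np.float64(0.336), 0), (np.float64(0.34), 0), (np.float64(0.344), 0), (np.float64(0.348), 0), (np.float64(0.352), 0), (np.float64(0.356), 0), (np.float64(0.36), 0), (np.float64(0.364), 0), (np.float64(0.368), 0), (np.float64(0.372), 0), (np.float64(0.376), 0), (np.float64(0.38), 1), (np.float64(0.384), 0), (np.float64(0.388), 0), (np.float64(0.392), 0)]
```

Both cameras give a rest angle of 80.25°. The groove offset is 0.531/0.533 and the loading end is at about 0.126. The top is 60 mm wide and 30 mm high, as specified. Next I'll fit the pin with a cylinder (radius 13 mm, axis at z=36 mm).

```bash
python3 - <<'E'
from h import *
from scipy.optimize import least_squares
allP=[]
def fit(P):
    def res(p):
        a=p[2]; n=np.array([np.sin(a),-np.cos(a)])
        return np.hypot(P[:,:2]@n-p[0],P[:,2]-.036-p[1])-.013
    a0=np.radians(108.5); n=np.array([np.sin(a0),-np.cos(a0)])
    r=least_squares(res,[ (P[:,:2]@n).mean(),0,a0],loss="soft_l1",f_scale=.001)
    a=r.x[2]; d=np.array([np.cos(a),np.sin(a)]); n=np.array([np.sin(a),-np.cos(a)]); y=P[:,:2]@d
    lo,hi=np.percentile(y,[.5,99.5])
    c=r.x[0]*n+d*(lo+hi)/2
    print(len(P),"off",r.x[0],"dz",r.x[1],"ang",np.degrees(a),"len",hi-lo,"centre",c,"rms",np.sqrt(np.mean(res(r.x)**2)))
for n,bp in (("scene0",(320,395,165,225)),("side0",(325,395,220,280))):
    s=load(n); W=cloud(s,*bp); im=s["image"][bp[2]:bp[3],bp[0]:bp[1]]; h=cv2.cvtColor(im,cv2.COLOR_BGR2HSV)
    # height + above cradle (plates top at 28)
    m=(W[...,2]>0.031)&(W[...,2]<.056)&(h[...,1]>100)
    P=W[m]; fit(P); allP.append(P)
fit(np.vstack(allP))
for n in ("scene0","side0"):
    s=load(n); 
    for X in ([.554,-.102,.036],): print(n,proj(s,X))
E
```

```text
254 off 0.49785057343824723 dz -0.0010123812060581136 ang 108.82981249893746 len 0.08812456241988037 centre [ 0.55913899 -0.09717524] rms 0.0027675779796963893
518 off 0.4932135231365735 dz 7.069652808773988e-05 ang 109.59726030418759 len 0.08759059107348471 centre [ 0.56022791 -0.10304613] rms 0.0021839570543626973
772 off 0.4948195620720608 dz -0.0003407304353738099 ang 109.31964137706449 len 0.09317911938117177 centre [ 0.5593834 -0.099939 ] rms 0.0024662935002837953
scene0 [358.1116061  189.19525131]
side0 [357.84193477 244.68043242]
```

```bash
cat >> h.py <<'E'
from scipy.spatial.transform import Rotation as Ro
def rel(st,X):
    R=Ro.from_quat(st["tool_rot"]).as_matrix(); return R.T@(np.asarray(X)-st["tcp_pos"])
def zang(st):
    z=Ro.from_quat(st["tool_rot"]).as_matrix()[:,2]; return np.degrees(np.arctan2(z[1],z[0]))
def spin_to(st,ang):
    # spin about tool x such that tool z is along world angle
    R=Ro.from_quat(st["tool_rot"]).as_matrix(); t=R.T@np.array([np.cos(np.radians(ang)),np.sin(np.radians(ang)),0])
    return np.degrees(np.arctan2(-t[1],t[2]))
E
python3 - <<'E'
from h import *
from station import manip
st=manip.sense(); R=Ro.from_quat(st["tool_rot"]).as_matrix(); print(R, zang(st))
for a in (109.3,-70.7,80.25,-99.75): print(a,spin_to(st,a))
print(rel(st,[.5595,-.1,.12]), rel(st,[.50,.05,.25]))
print(st["force"])
E
```

```text
[[-8.41951233e-04  3.25770535e-01  9.45448491e-01]
 [-1.50382800e-03  9.45447345e-01 -3.25771479e-01]
 [-9.99998515e-01 -1.69607561e-03 -3.06117707e-04]] -19.012322271529285
109.3 -128.31234962017558
-70.7 51.68765037982442
80.25 -99.26233416587662
-99.75 80.73766583412336
[ 0.08808502 -0.53652038  0.56173405] [-0.04209026 -0.41430712  0.45657434]
[0.73109419 0.22091048 0.50287161]
```

Call:
play_rows([
  [0,-0.015,0.016,1.5],
  [0,-0.04,0.042,4],
  [0,-0.075,0.078,7],
  [0,-0.11,0.115,10.5],
  [0,-0.145,0.152,14],
  [0,-0.18,0.188,17.5],
  [0,-0.215,0.225,21],
  [0,-0.25,0.262,24.5],
  [0,-0.285,0.298,28],
  [0,-0.32,0.335,31.5],
  [0,-0.355,0.372,35],
  [0,-0.39,0.408,38.5],
  [0,-0.425,0.445,42],
  [0.01,-0.46,0.482,45],
  [0.02,-0.49,0.513,48],
  [0.035,-0.515,0.539,50],
  [0.05,-0.53,0.555,51.5],
  [0.06,-0.5365,0.5617,51.7],
  [0.06,-0.5365,0.5617,51.7],
  [0.06,-0.5365,0.5617,51.7],
], claw=100, force=30)

```text
t: 2.15
tcp_pos: [0.5586, -0.0987, 0.1479]
tool_rot: [0.408, 0.578, -0.41, 0.576]
force: [0.4, 1.1, 0.3]
finger_gap: 1.004
```

```bash
python3 - <<'E'
from h import *
from station import manip, snapshot
st=manip.sense(); print(st["t"],st["tcp_pos"],zang(st),spin_to(st,-70.7),st["q"],st["force"])
s=snapshot("wrist"); pickle.dump(s,open("wrist1.pkl","wb")); im=s["image"].copy()
d=np.array([np.cos(np.radians(109.3)),np.sin(np.radians(109.3)),0]); c=np.array([.5595,-.1,.036])
for k in (-.045,0,.045):
    p=proj(s,c+d*k,True); print(p); cv2.circle(im,tuple(int(round(v)) for v in p),3,(255,0,255),1)
cv2.imwrite("pics/wrist1.png",im)
E
```

```text
2.15 [ 0.55860958 -0.09866185  0.14793026] -70.65784459200991 0.04221635480247256 [-3.71048718e-01  5.28790847e-01  1.63707193e+00 -1.50684812e-03
  9.77861830e-01 -7.07790193e-01] [0.41035395 1.09684064 0.29156152]
[322.96116155 226.46261149]
[323.05764379 181.89536568]
[323.15196407 133.62738677]
```

View pics/wrist1.png

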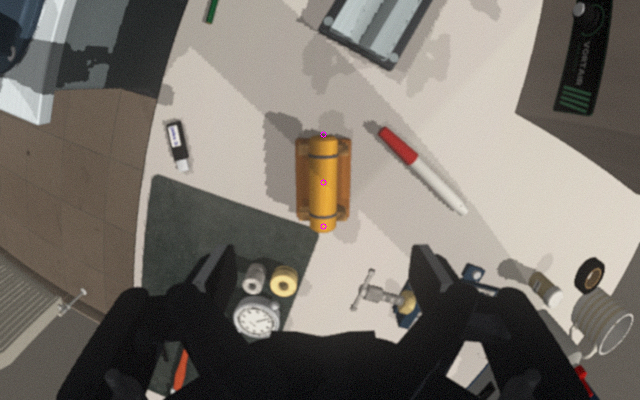

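The wrist view shows the pin along column 323, rows 137–232. It lines up with the prediction apart from about 4 mm toward −y, which matches the side-camera estimate. I'll use (0.5605, −0.103).

```bash
python3 - <<'E'
from h import *
from station import manip
st=manip.sense(); print(rel(st,[.5605,-.103,.031]))
E
```

```text
[0.11743751 0.00021226 0.00476346]
```

Call:
play_rows([
  [0.02,0,0.0047,0],
  [0.05,0,0.0047,0],
  [0.08,0,0.0047,0],
  [0.1,0,0.0047,0],
  [0.112,0,0.0047,0],
  [0.117,0,0.0047,0],
  [0.117,0,0.0047,0],
  [0.117,0,0.0047,0],
])

```text
t: 3.0
tcp_pos: [0.5611, -0.103, 0.0325]
tool_rot: [0.408, 0.577, -0.409, 0.578]
force: [0.5, -0.0, -0.0]
finger_gap: 0.998
```

Call:
play_rows([
  [0,0,0,0],
  [0,0,0,0],
  [0,0,0,0],
  [0,0,0,0],
  [0,0,0,0],
  [0,0,0,0],
  [0,0,0,0],
  [0,0,0,0],
], claw=0, force=40)

```text
t: 3.8
tcp_pos: [0.5611, -0.103, 0.0325]
tool_rot: [0.408, 0.577, -0.409, 0.578]
force: [-0.4, -0.3, -0.2]
finger_gap: 0.001
```

```bash
python3 - <<'E'
from h import *
from station import manip, snapshot
st=manip.sense(); print(st["t"],st["tcp_pos"],zang(st),st["finger_gap"],st["finger_gap"]*85,st["force"],st["ft_torque"])
s=snapshot("side");cv2.imwrite("pics/side2.png",cv2.resize(s["image"][150:330,270:450],None,fx=3.2,fy=3.2,interpolation=cv2.INTER_CUBIC))
E
```

```text
3.8 [ 0.56106891 -0.10303423  0.03248374] -70.59645344416134 0.0011822399652021514 0.10049039704218286 [-0.3568414  -0.2565108  -0.21163716] [-0.04248937 -0.027626   -0.02918511]
```

View pics/side2.png

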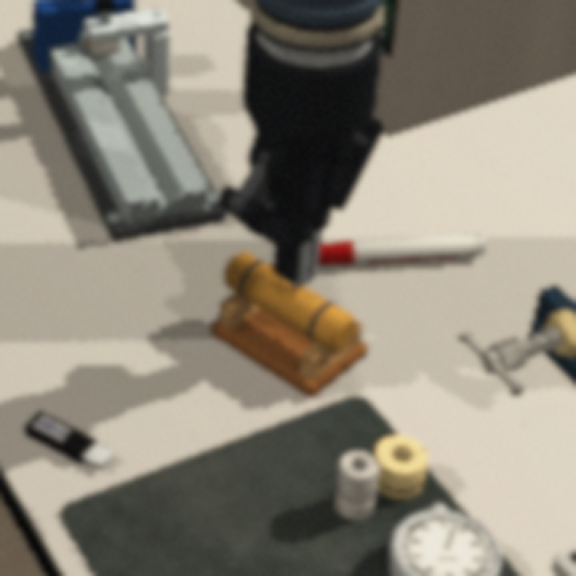

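The fingers shut fully (gap 0), so the grasp missed. In this view the fingertips are at about (295,275) in the crop, behind or above the pin. I'll check where the TCP and the pin project.

```bash
python3 - <<'E'
from h import *
from station import manip, snapshot
st=manip.sense()
for n,b in (("scene",(300,160,420,250)),("side",(300,190,420,280)),("wrist",(200,100,440,300))):
    s=snapshot(n); pickle.dump(s,open(n+"3.pkl","wb")); im=s["image"].copy()
    print(n,"tcp",proj(s,st["tcp_pos"],n=="wrist"),"axis pt",proj(s,[.5605,-.103,.036],n=="wrist"),"cam",-s["R"].T@s["t"])
    im=cv2.resize(im[b[1]:b[3],b[0]:b[2]],None,fx=3.3 if n=="wrist" else 6,fy=3.3 if n=="wrist" else 6,interpolation=cv2.INTER_CUBIC)
    k=3.3 if n=="wrist" else 6
    p=(proj(s,st["tcp_pos"],n=="wrist")-np.array(b[:2]))*k; cv2.circle(im,tuple(int(v) for v in p),5,(255,0,255),2)
    cv2.imwrite(f"pics/{n}3.png",im)
E
```

```text
scene tcp [356.03210987 189.2031951 ] axis pt [356.32564531 188.04038329] cam [0.05761958 0.54164861 0.50940484]
side tcp [361.06714248 245.24919458] axis pt [360.92856171 244.00370865] cam [ 0.13377412 -0.73044913  0.70307266]
wrist tcp [322.27754097 228.9325454 ] axis pt [321.33080053 231.09906144] cam [ 0.53667142 -0.03363158  0.19883578]
```

View pics/scene3.png

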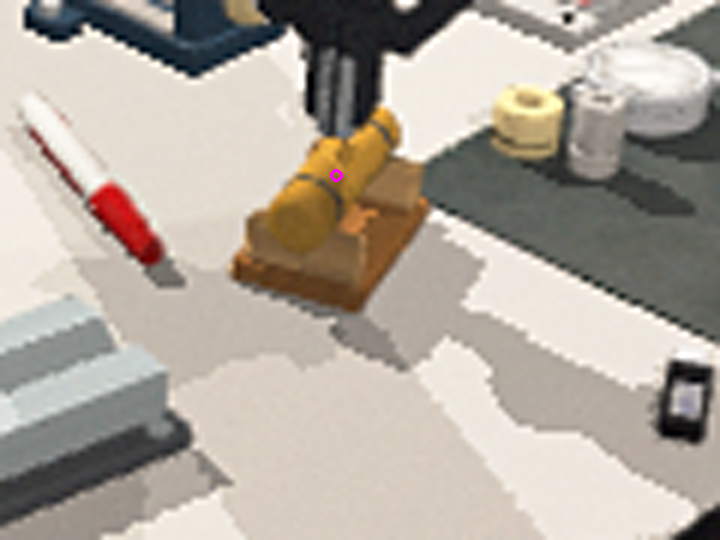

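View pics/side3.png

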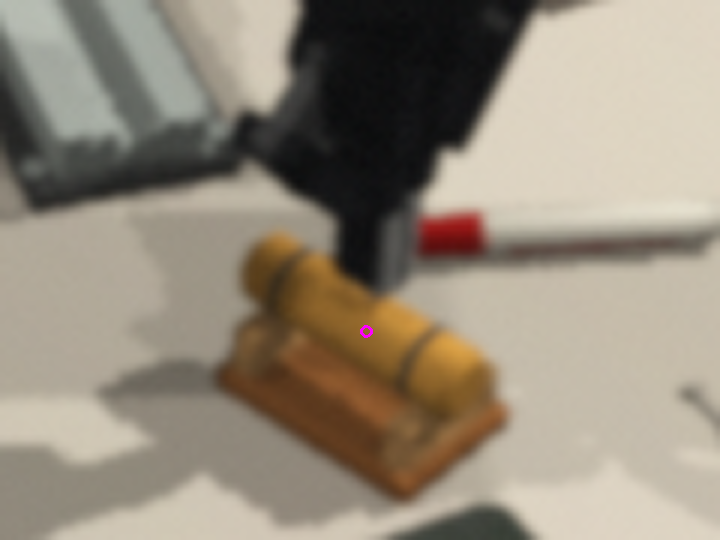

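View pics/wrist3.png

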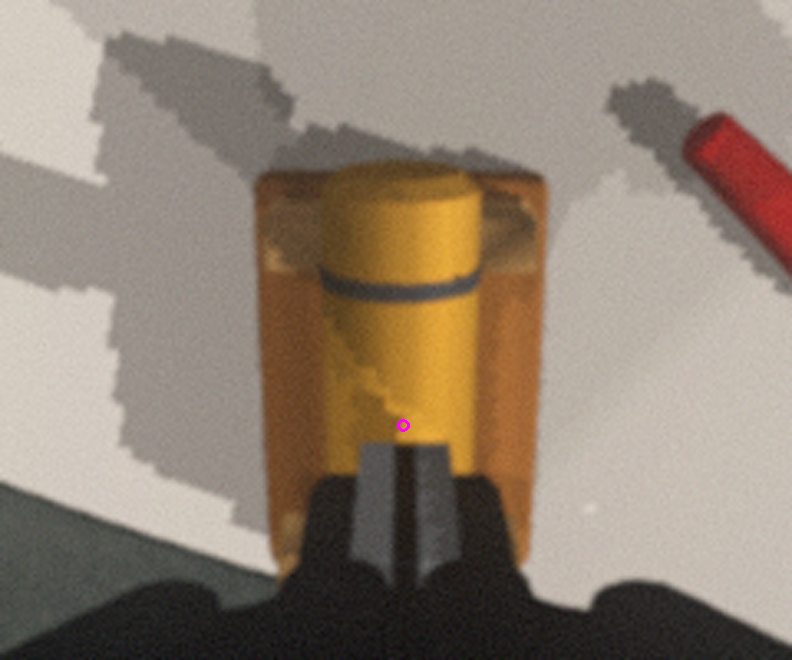

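All three views agree that the shut fingertips sit at or above the pin's top (z about 0.05), although the reported TCP is 0.0325. I'll measure the tip from depth.

```bash
python3 - <<'E'
from h import *
for n,b,px in (("scene3",(300,160),[(325,115),(335,125),(340,132),(338,145),(330,175)]),("side3",(300,190),[(390,240),(390,270),(385,283),(385,310),(360,200),(370,260)])):
    s=load(n)
    for p in px:
        u,v=int(b[0]+p[0]/6),int(b[1]+p[1]/6); print(n,p,np.round(cloud(s,u,u+1,v,v+1)[0,0],4),s["image"][v,u])
E
```

```text
scene3 (325, 115) [ 0.5613 -0.092   0.0648] [94 92 92]
scene3 (335, 125) [ 0.5577 -0.0917  0.0637] [47 45 45]
scene3 (340, 132) [ 0.5544 -0.0918  0.0596] [119 109 103]
scene3 (338, 145) [ 0.5606 -0.1005  0.0482] [ 56 153 210]
scene3 (330, 175) [ 0.5473 -0.0814  0.0477] [ 45 107 148]
side3 (390, 240) [ 0.559  -0.115   0.0817] [81 84 85]
side3 (390, 270) [ 0.5593 -0.116   0.0698] [80 83 84]
side3 (385, 283) [ 0.5578 -0.1154  0.0649] [77 82 84]
side3 (385, 310) [ 0.5628 -0.1094  0.048 ] [ 62 138 190]
side3 (360, 200) [ 0.5411 -0.1228  0.1111] [20 20 19]
side3 (370, 260) [ 0.5502 -0.1154  0.0778] [19 20 20]
```

```bash
python3 - <<'E'
from h import *
for n,us,vs in (("scene3",[354,355,356,357,358,359],range(150,190)),("side3",[359,362,363,364,366],range(205,246))):
    s=load(n)
    for u in us:
        print(n,u,[ (v,*(int(round(1000*k)) if np.isfinite(k) else -1 for k in cloud(s,u,u+1,v,v+1)[0,0])) for v in vs if v%2==0 or v>vs[-1]-14])
E
```

```text
scene3 354 [(150, 561, -83, 143), (152, 561, -84, 137), (154, 562, -85, 132), (156, 562, -86, 127), (158, 561, -85, 122), (160, 564, -89, 115), (162, 563, -89, 110), (164, 563, -90, 105), (166, 563, -90, 100), (168, 564, -92, 93), (170, 562, -90, 89), (172, 561, -90, 84), (174, 561, -91, 79), (176, 562, -92, 72), (177, 561, -91, 70), (178, 561, -92, 67), (179, 561, -92, 65), (180, 561, -91, 63), (181, 559, -90, 61), (182, 562, -94, 55), (183, 571, -106, 44), (184, 565, -98, 47), (185, 562, -95, 47), (186, 558, -91, 47), (187, 555, -87, 48), (188, 552, -84, 47), (189, 549, -79, 48)]
scene3 355 [(150, 564, -90, 139), (152, 564, -91, 134), (154, 563, -91, 130), (156, 562, -89, 126), (158, 562, -90, 120), (160, 560, -88, 116), (162, 562, -91, 110), (164, 559, -88, 106), (166, 560, -90, 100), (168, 561, -92, 94), (170, 560, -91, 90), (172, 560, -91, 84), (174, 558, -90, 80), (176, 559, -92, 74), (177, 558, -91, 72), (178, 557, -91, 70), (179, 558, -92, 66), (180, 558, -92, 64), (181, 557, -92, 61), (182, 559, -93, 57), (183, 565, -102, 48), (184, 562, -98, 48), (185, 560, -96, 47), (186, 
[... 4810 characters left out ...]
 48), (242, 560, -113, 50), (243, 559, -115, 49), (244, 558, -117, 49), (245, 559, -116, 44)]
side3 366 [(206, 550, -125, 149), (208, 550, -125, 144), (210, 551, -124, 139), (212, 551, -125, 135), (214, 550, -127, 132), (216, 552, -125, 125), (218, 557, -118, 114), (220, 559, -116, 107), (222, 558, -117, 103), (224, 558, -118, 99), (226, 561, -115, 91), (228, 561, -115, 86), (230, 561, -115, 81), (232, 563, -113, 74), (233, 561, -117, 75), (234, 562, -115, 70), (235, 563, -114, 67), (236, 561, -117, 67), (237, 563, -115, 63), (238, 602, -58, 1), (239, 601, -61, 1), (240, 568, -109, 48), (241, 565, -113, 50), (242, 565, -113, 48), (243, -1, -1, -1), (244, 563, -117, 46), (245, 561, -120, 47)]
```

The fingertips are at z≈0.059 with the reported TCP at 0.0325, and the body sits higher by the same amount. So the real tips are about 26 mm behind the reported TCP along the tool axis, while the horizontal position agrees. I'll open, go 27 mm lower (real tips about 5 mm below the pin axis), and grip again.

Call:
play_rows([
  [0,0,0,0],
  [0,0,0,0],
  [0,0,0,0],
  [0,0,0,0],
  [0,0,0,0],
  [0,0,0,0],
  [0,0,0,0],
], claw=100)

```text
t: 4.7
tcp_pos: [0.5611, -0.103, 0.0325]
tool_rot: [0.408, 0.577, -0.409, 0.578]
force: [0.1, 0.5, -0.5]
finger_gap: 0.998
```

Call:
play_rows([
  [0.005,0,0,0],
  [0.012,0,0,0],
  [0.019,0,0,0],
  [0.025,0,0,0],
  [0.028,0,0,0],
  [0.028,0,0,0],
  [0.028,0,0,0],
])

```text
t: 5.4
tcp_pos: [0.5611, -0.1031, 0.0044]
tool_rot: [0.408, 0.577, -0.409, 0.578]
force: [0.0, 0.1, -0.9]
finger_gap: 1.0
```

```bash
python3 - <<'E'
from h import *
from station import manip, snapshot
st=manip.sense(); print(st["t"],st["tcp_pos"],st["finger_gap"],st["force"])
for n,b in (("side",(300,190,420,280)),):
    s=snapshot(n); im=s["image"].copy()
    cv2.imwrite(f"pics/{n}4.png",cv2.resize(im[b[1]:b[3],b[0]:b[2]],None,fx=6,fy=6,interpolation=cv2.INTER_CUBIC))
E
```

```text
5.4 [ 0.5611262  -0.1030692   0.00441198] 0.9998705820995621 [ 0.0039392   0.08623873 -0.85985496]
```

View pics/side4.png

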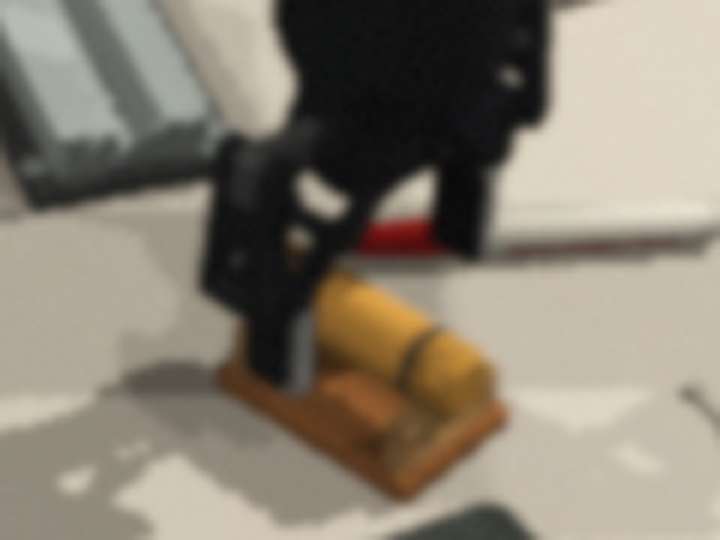

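The fingers now straddle the pin; the near tip at (285,385) in the crop is beside the pin. Closing.

Call:
play_rows([
  [0,0,0,0],
  [0,0,0,0],
  [0,0,0,0],
  [0,0,0,0],
  [0,0,0,0],
  [0,0,0,0],
  [0,0,0,0],
  [0,0,0,0],
], claw=0, force=40)

```text
t: 6.25
tcp_pos: [0.5602, -0.1033, 0.0048]
tool_rot: [0.408, 0.577, -0.409, 0.577]
force: [-4.2, -2.9, 5.4]
finger_gap: 0.284
```

```bash
python3 - <<'E'
from h import *
from station import manip, snapshot
st=manip.sense(); print(st["t"],st["tcp_pos"],st["finger_gap"]*85,st["force"])
im=[]
for n,b in (("side",(310,200,390,290)),("scene",(310,150,390,240))):
    s=snapshot(n); pickle.dump(s,open(n+"5.pkl","wb"))
    im.append(cv2.resize(s["image"][b[1]:b[3],b[0]:b[2]],None,fx=5,fy=5,interpolation=cv2.INTER_CUBIC))
cv2.imwrite("pics/g5.png",np.hstack(im))
E
```

```text
6.25 [ 0.56018264 -0.10332934  0.00482318] 24.10647805960497 [-4.23470938 -2.90086032  5.43108668]
```

View pics/g5.png

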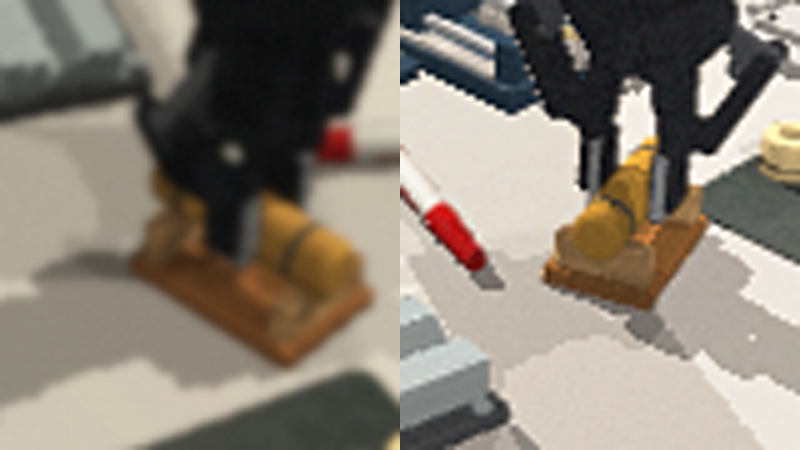

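```bash
python3 - <<'E'
from h import *
s=load("side5")
for u in (353,356,358,359,360):
    print(u,[(v,*(int(round(1000*k)) if np.isfinite(k) else -1 for k in cloud(s,u,u+1,v,v+1)[0,0]),int(s["image"][v,u].max())) for v in range(240,257)])
s=load("scene5")
for u in (361,362,363,364,366):
    print(u,[(v,*(int(round(1000*k)) if np.isfinite(k) else -1 for k in cloud(s,u,u+1,v,v+1)[0,0]),int(s["image"][v,u].max())) for v in range(182,198)])
E
```

```text
353 [(240, 524, -130, 81, 21), (241, 524, -129, 79, 19), (242, 525, -128, 75, 18), (243, 536, -112, 56, 17), (244, 537, -110, 51, 17), (245, 537, -110, 49, 21), (246, 535, -115, 50, 19), (247, 538, -109, 42, 16), (248, 536, -112, 43, 20), (249, 536, -113, 41, 26), (250, 538, -110, 35, 44), (251, 551, -91, 11, 63), (252, 552, -90, 7, 78), (253, 549, -95, 10, 81), (254, 548, -97, 9, 78), (255, 546, -99, 10, 78), (256, 544, -102, 10, 81)]
356 [(240, 539, -117, 66, 19), (241, 538, -119, 66, 19), (242, 538, -118, 62, 18), (243, 539, -118, 59, 19), (244, 538, -119, 57, 21), (245, 539, -119, 55, 19), (246, 539, -118, 51, 21), (247, 540, -117, 48, 23), (248, 540, -118, 45, 23), (249, 538, -121, 46, 23), (250, 538, -121, 43, 29), (251, 539, -120, 40, 48), (252, 541, -117, 34, 69), (253, 554, -98, 10, 80), (254, 553, -100, 10, 85), (255, 551, -103, 10, 87), (256, 549, -105, 10, 90)]
358 [(240, 544, -116, 63, 31), (241, 543, -118, 62, 41), (242, 544, -117, 59, 47), (243, 543, -118, 57, 50), (244, 544, -118, 54, 51), (245, 545, -117, 51, 52), (246, 546, -115, 47, 55), (247, 546, -115, 44, 57), (
[... 2547 characters left out ...]
105, 47, 35), (188, 537, -102, 47, 37), (189, 538, -104, 43, 38), (190, 536, -102, 41, 36), (191, 536, -101, 39, 35), (192, 537, -103, 35, 74), (193, 559, -134, 10, 136), (194, 556, -130, 10, 111), (195, 554, -127, 9, 108), (196, 551, -124, 9, 124), (197, 549, -121, 8, 124)]
366 [(182, 535, -105, 62, 29), (183, 535, -106, 60, 23), (184, 536, -107, 56, 19), (185, 533, -103, 56, 30), (186, 535, -106, 52, 29), (187, 536, -108, 48, 27), (188, 536, -109, 44, 35), (189, 538, -112, 40, 50), (190, 542, -118, 33, 95), (191, 555, -136, 17, 154), (192, 553, -133, 16, 154), (193, 553, -134, 13, 148), (194, 552, -133, 11, 119), (195, 551, -132, 9, 106), (196, 547, -128, 9, 127), (197, 544, -124, 9, 128)]
```

The tip bottom is at z≈0.030 with the TCP at 0.005, so the 26 mm offset is confirmed and the pin is held 5 mm above the tips. Lifting.

Call:
play_rows([
  [-0.004,0,0,0],
  [-0.01,0,0,0],
  [-0.025,0,0,0],
  [-0.045,0,0,0],
  [-0.065,0,0,0],
  [-0.08,0,0,0],
  [-0.085,0,0,0],
  [-0.085,0,0,0],
  [-0.085,0,0,0],
])

```text
t: 7.25
tcp_pos: [0.5598, -0.1028, 0.0892]
tool_rot: [0.408, 0.578, -0.409, 0.577]
force: [-0.3, 0.1, -4.0]
finger_gap: 0.283
```

```bash
python3 - <<'E'
from h import *
from station import manip, snapshot
st=manip.sense(); print(st["t"],st["tcp_pos"],st["finger_gap"]*85,st["force"])
print("rel",rel(st,[.5556,.0917,.09]),"spin",spin_to(st,-99.75))
im=[]
for n,b in (("side",(310,170,390,260)),("scene",(310,130,390,220))):
    s=snapshot(n); pickle.dump(s,open(n+"6.pkl","wb"))
    im.append(cv2.resize(s["image"][b[1]:b[3],b[0]:b[2]],None,fx=5,fy=5,interpolation=cv2.INTER_CUBIC))
cv2.imwrite("pics/g6.png",np.hstack(im))
s=snapshot("wrist"); pickle.dump(s,open("wrist6.pkl","wb")); cv2.imwrite("pics/w6.png",s["image"])
E
```

```text
7.25 [ 0.55983897 -0.10281442  0.08915869] 24.025163196595418 [-0.34866192  0.05075489 -4.04048464]
rel [-0.00106838  0.06072075 -0.18484152] spin 29.184420154328325
```

View pics/g6.png

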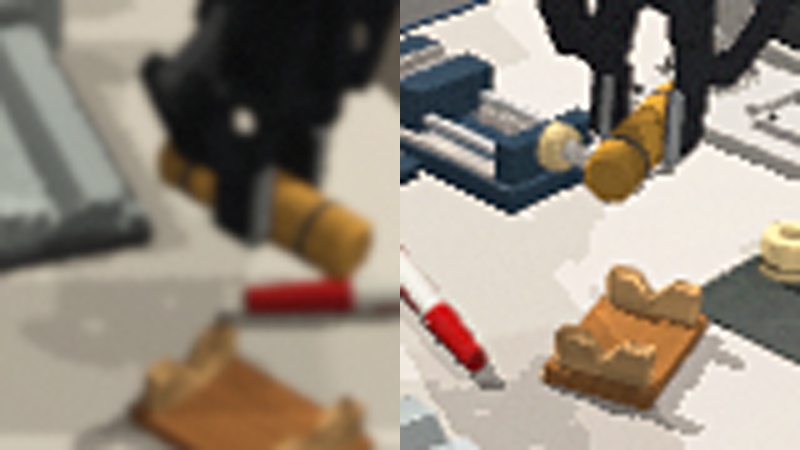

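View pics/w6.png

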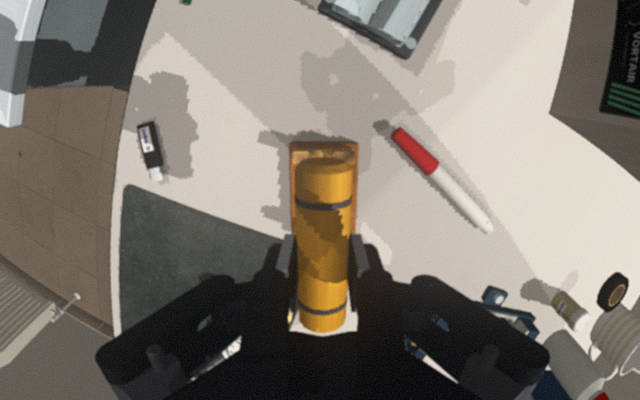

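The pin is held (about 4 N) and both samples are untouched. I'll check that it's level and where its centre sits relative to the grip.

```bash
python3 - <<'E'
from h import *
from scipy.optimize import least_squares
Q=[]
for n,b in (("side6",(335,390,195,230)),("scene6",(340,370,140,175))):
    s=load(n); W=cloud(s,*b); im=s["image"][b[2]:b[3],b[0]:b[1]]; h=cv2.cvtColor(im,cv2.COLOR_BGR2HSV)
    m=(h[...,0]>12)&(h[...,0]<26)&(h[...,1]>140)&(W[...,2]>.09)&(W[...,2]<.15); P=W[m]; Q.append(P)
    print(n,len(P),P.min(0),P.max(0))
P=np.vstack(Q); c=np.array([.56,-.103,.12])
def ln(p):
    d=np.array([np.cos(p[2])*np.cos(p[3]),np.sin(p[2])*np.cos(p[3]),np.sin(p[3])]); o=c+np.array([np.sin(p[2])*p[0],-np.cos(p[2])*p[0],p[1]]); return o,d
def res(p):
    o,d=ln(p); v=P-o; return np.linalg.norm(v-np.outer(v@d,d),axis=1)-.013
r=least_squares(res,[0,0,np.radians(109.3),0],loss="soft_l1",f_scale=.001); o,d=ln(r.x)
t=(P-o)@d; lo,hi=np.percentile(t,[.5,99.5]); print(r.x[:2],np.degrees(r.x[2:]),"len",hi-lo,"mid",o+d*(lo+hi)/2)
E
```

```text
side6 271 [ 0.53475525 -0.14703677  0.11506064] [ 0.57664031 -0.06570678  0.13490154]
scene6 194 [ 0.53360773 -0.13581725  0.10965629] [ 0.57797033 -0.05091364  0.13348889]
[ 0.00046466 -0.00046955] [109.61773958  -1.66554077] len 0.09390698369606301 mid [ 0.55915189 -0.09923659  0.1194191 ]
```

Call:
play_rows([
  [0,0.003,-0.009,1.5],
  [0,0.009,-0.028,4.5],
  [0,0.017,-0.052,8.5],
  [0,0.025,-0.077,12.5],
  [0,0.034,-0.104,16.5],
  [0,0.043,-0.131,20.5],
  [0,0.051,-0.155,24.5],
  [0,0.057,-0.174,27.5],
  [0,0.0607,-0.1848,29.2],
  [0,0.0607,-0.1848,29.2],
  [0,0.0607,-0.1848,29.2],
])

```text
t: 8.5
tcp_pos: [0.5552, 0.0914, 0.0881]
tool_rot: [-0.539, -0.457, 0.542, -0.455]
force: [0.2, 0.4, -3.5]
finger_gap: 0.287
```

```bash
python3 - <<'E'
from h import *
from station import manip, snapshot
st=manip.sense(); print(st["t"],st["tcp_pos"],zang(st),st["finger_gap"]*85,st["force"],st["q"])
print("rel",rel(st,[.5556,.0917,.09]),"spin",spin_to(st,-99.75))
s=snapshot("wrist"); pickle.dump(s,open("wrist7.pkl","wb")); im=s["image"].copy()
n=np.array([.9856,-.1693]);d=np.array([.1693,.9856])
for nn in (.502,.532,.562):
  for y in (-.130,-.05,.0,.04):
    X=[*(n*nn+d*(.2565+y)),.03]; cv2.circle(im,tuple(int(round(v)) for v in proj(s,X,True)),2,(255,0,255),-1)
cv2.imwrite("pics/w7.png",im)
E
```

```text
8.5 [0.55516188 0.09142876 0.08813181] -99.6890993117239 24.359436330721703 [ 0.18947476  0.43910198 -3.54047877] [-0.03448702  0.6132322   1.69126135 -0.00202804  0.8409644   0.13597843]
rel [-0.00187026  0.00037944 -0.00033733] spin 0.06048143532150892
```

View pics/w7.png

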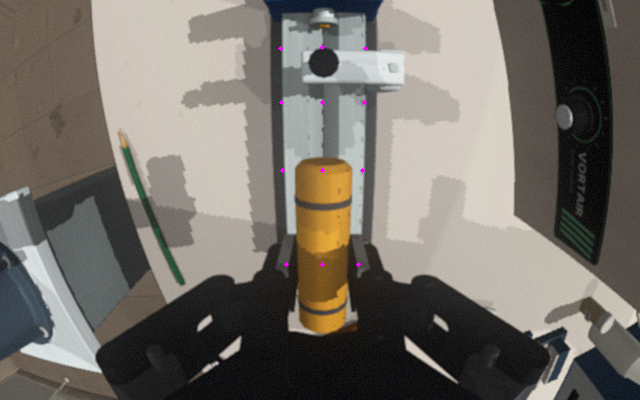

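The wrist view shows the groove centred at about column 324.5 and the pin axis at 323.5, so I'll shift about 1 mm to the right (+tool y). The touch tip and anvil are at (322,20) and the shoe cap is at (323,62), well clear. Descending to just above the seat.

Call:
play_rows([
  [0.008,0.0012,0,0],
  [0.025,0.0012,0,0],
  [0.045,0.0012,0,0],
  [0.06,0.0012,0,0],
  [0.069,0.0012,0,0],
  [0.073,0.0012,0,0],
  [0.075,0.0012,0,0],
  [0.075,0.0012,0,0],
  [0.075,0.0012,0,0],
])

```text
t: 9.45
tcp_pos: [0.5568, 0.0907, 0.0138]
tool_rot: [-0.54, -0.456, 0.542, -0.456]
force: [-0.6, -0.3, -2.6]
finger_gap: 0.284
```

Call:
play_rows([
  [0.001,0,0,0],
  [0.002,0,0,0],
  [0.003,0,0,0],
  [0.003,0,0,0],
])

```text
t: 9.85
tcp_pos: [0.5567, 0.0907, 0.0108]
tool_rot: [-0.54, -0.456, 0.542, -0.456]
force: [1.0, -1.0, -3.2]
finger_gap: 0.282
```

Call:
play_rows([
  [0.0005,0,0,0],
  [0.001,0,0,0],
  [0.0015,0,0,0],
  [0.0015,0,0,0],
])

```text
t: 10.25
tcp_pos: [0.5566, 0.0907, 0.0092]
tool_rot: [-0.54, -0.456, 0.542, -0.456]
force: [-0.4, 0.5, -3.9]
finger_gap: 0.286
```

Call:
play_rows([
  [0.0005,0,0,0],
  [0.001,0,0,0],
  [0.001,0,0,0],
])

```text
t: 10.55
tcp_pos: [0.5566, 0.0907, 0.0082]
tool_rot: [-0.54, -0.456, 0.542, -0.455]
force: [-1.3, -0.1, -2.1]
finger_gap: 0.288
```

Call:
play_rows([
  [0.0005,0,0,0],
  [0.001,0,0,0],
  [0.001,0,0,0],
])

```text
t: 10.85
tcp_pos: [0.5562, 0.0908, 0.0075]
tool_rot: [-0.539, -0.456, 0.542, -0.455]
force: [-1.6, -0.3, 1.7]
finger_gap: 0.284
```

```bash
python3 - <<'E'
from h import *
from station import manip, snapshot
st=manip.sense(); print(st["t"],st["tcp_pos"],st["finger_gap"]*85,st["force"],st["ft_torque"])
im=[]
for n,b in (("side",(270,140,360,230)),("scene",(230,170,340,260))):
    s=snapshot(n); pickle.dump(s,open(n+"8.pkl","wb"))
    im.append(cv2.resize(s["image"][b[1]:b[3],b[0]:b[2]],None,fx=4,fy=4,interpolation=cv2.INTER_CUBIC))
cv2.imwrite("pics/g8.png",np.hstack(im))
E
```

```text
10.85 [0.55621416 0.09079722 0.00748346] 24.15743529865477 [-1.58530787 -0.25535059  1.70502012] [ 0.12121821  0.20116715 -0.03204549]
```

View pics/g8.png

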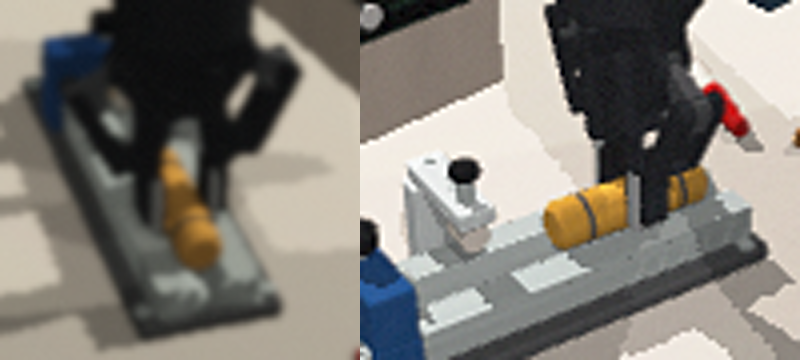

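The pin is in the groove: the vertical force went from −3.9 to +1.7 N, and both views show it between the groove flanks. Opening partway and rising.

Call:
play_rows([
  [0,0,0,0],
  [0,0,0,0],
  [0,0,0,0],
  [0,0,0,0],
  [0,0,0,0],
], claw=60)

```text
t: 11.45
tcp_pos: [0.5564, 0.0908, 0.0074]
tool_rot: [-0.54, -0.456, 0.542, -0.455]
force: [-0.5, -0.7, -0.3]
finger_gap: 0.597
```

Call:
play_rows([
  [-0.006,0,0,0],
  [-0.016,0,0,0],
  [-0.03,0,0,0],
  [-0.045,0,0,0],
  [-0.055,0,0,0],
  [-0.06,0,0,0],
  [-0.06,0,0,0],
])

```text
t: 12.15
tcp_pos: [0.5573, 0.0909, 0.0687]
tool_rot: [-0.54, -0.456, 0.541, -0.456]
force: [1.0, 0.2, -0.1]
finger_gap: 0.602
```

```bash
python3 - <<'E'
from h import *
from station import manip, snapshot
from scipy.optimize import least_squares
st=manip.sense(); print(st["t"],st["tcp_pos"],st["finger_gap"]*85,st["force"])
im=[]
for n,b in (("side",(270,140,360,230)),("scene",(230,170,340,260))):
    s=snapshot(n); pickle.dump(s,open(n+"9.pkl","wb"))
    im.append(cv2.resize(s["image"][b[1]:b[3],b[0]:b[2]],None,fx=4,fy=4,interpolation=cv2.INTER_CUBIC))
cv2.imwrite("pics/g9.png",np.hstack(im))
s=snapshot("wrist"); pickle.dump(s,open("wrist9.pkl","wb")); cv2.imwrite("pics/w9.png",s["image"])
Q=[]
for n,b in (("side9",(290,345,165,225)),("scene9",(265,340,195,250))):
    s=load(n); W=cloud(s,*b); m0=s["image"][b[2]:b[3],b[0]:b[1]]; h=cv2.cvtColor(m0,cv2.COLOR_BGR2HSV)
    m=(h[...,0]>12)&(h[...,0]<26)&(h[...,1]>140)&(W[...,2]>.03)&(W[...,2]<.06); P=W[m]; Q.append(P)
    d=np.array([.1693,.9856]);y=P[:,:2]@d-.2565; print(n,len(P),"rest y range",np.percentile(y,[.5,2,98,99.5]),"zmax",np.percentile(P[:,2],98))
E
```

```text
12.15 [0.55727146 0.09088301 0.06866006] 51.18500664386231 [ 0.97645927  0.17571539 -0.09768224]
side9 278 rest y range [-0.11816608 -0.11720261 -0.03207687 -0.02937877] zmax 0.05247686588567035
scene9 440 rest y range [-0.11085841 -0.1081035  -0.02336842 -0.02290623] zmax 0.051215790778080264
```

View pics/g9.png

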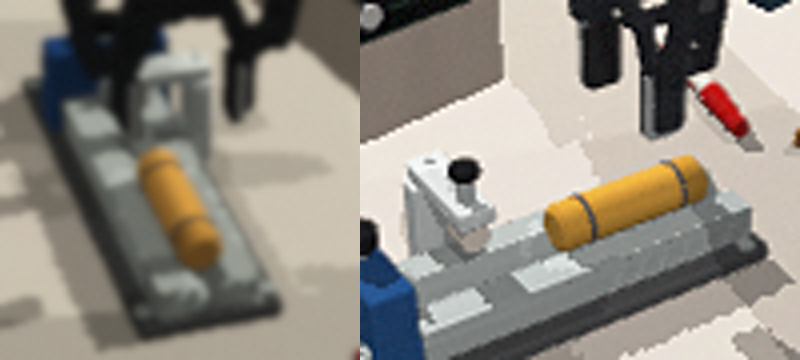

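View pics/w9.png

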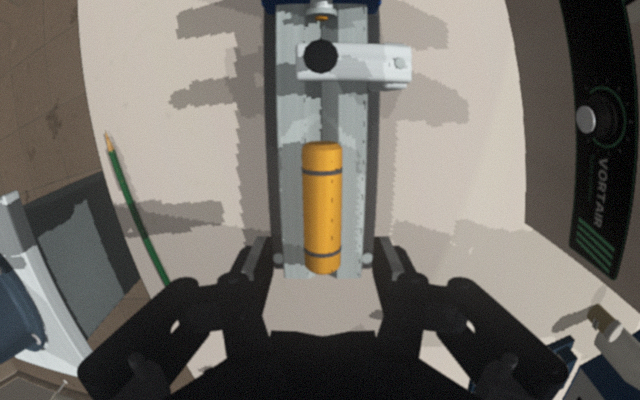

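The pin is seated level, with its top at z≈0.051 and rest-y from about −116 to −26 mm, in the open end. Next I'll shut the fingers, move back behind the pin and lower the tips to about 33 mm.

Call:
play_rows([
  [0,-0.001,0.006,0],
  [0,-0.001,0.02,0],
  [0,-0.001,0.04,0],
  [0,-0.001,0.058,0],
  [0,-0.001,0.068,0],
  [0,-0.001,0.07,0],
  [0.01,-0.001,0.07,0],
  [0.03,-0.001,0.07,0],
  [0.048,-0.001,0.07,0],
  [0.057,-0.001,0.07,0],
  [0.0615,-0.001,0.07,0],
  [0.0615,-0.001,0.07,0],
  [0.0615,-0.001,0.07,0],
], claw=0)

```text
t: 13.6
tcp_pos: [0.5435, 0.0221, 0.006]
tool_rot: [-0.539, -0.456, 0.542, -0.456]
force: [0.1, 0.1, -0.9]
finger_gap: 0.003
```

```bash
cat > st.py <<'E'
from h import *
from station import manip
st=manip.sense(); d=np.array([.1693,.9856,0]);n=np.array([.9856,-.1693,0])
print("t",st["t"],"z",round(st["tcp_pos"][2],4),"rest y",round(st["tcp_pos"]@d-.2565,5),"n",round(st["tcp_pos"]@n,4),"zang",round(zang(st),2),"gap",round(st["finger_gap"],3),"Falong",round(st["force"]@d,2),"Fn",round(st["force"]@n,2),"Fz",round(st["force"][2],2))
E
python3 st.py; python3 - <<'E'
from h import *
from station import snapshot
im=[]
for n,b in (("side",(270,140,360,230)),("scene",(250,160,360,250))):
    s=snapshot(n); pickle.dump(s,open(n+"10.pkl","wb"))
    im.append(cv2.resize(s["image"][b[1]:b[3],b[0]:b[2]],None,fx=4,fy=4,interpolation=cv2.INTER_CUBIC))
cv2.imwrite("pics/g10.png",np.hstack(im))
E
```

```text
t 13.6 z 0.006 rest y -0.14269 n 0.5319 zang -99.72 gap 0.003 Falong 0.16 Fn 0.12 Fz -0.86
```

View pics/g10.png

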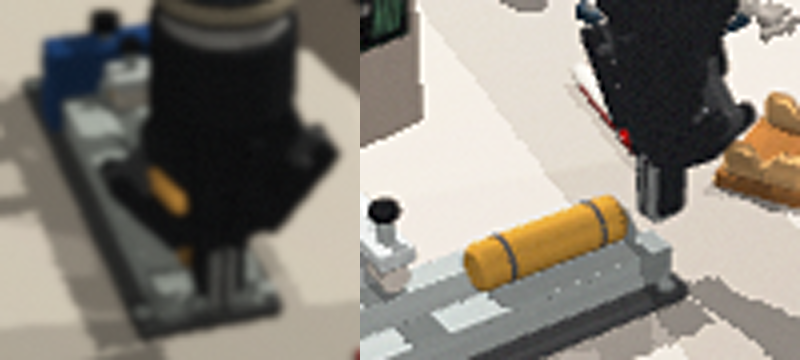

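The shut fingers are right behind the pin, and I'll raise them 1.5 mm for clearance over the block. Then I'll push gently.

Call:
play_rows([
  [-0.0015,0.0008,0,0],
  [-0.0015,0.0008,-0.003,0],
  [-0.0015,0.0008,-0.006,0],
  [-0.0015,0.0008,-0.009,0],
  [-0.0015,0.0008,-0.011,0],
  [-0.0015,0.0008,-0.013,0],
  [-0.0015,0.0008,-0.015,0],
  [-0.0015,0.0008,-0.017,0],
  [-0.0015,0.0008,-0.019,0],
  [-0.0015,0.0008,-0.021,0],
  [-0.0015,0.0008,-0.023,0],
  [-0.0015,0.0008,-0.025,0],
  [-0.0015,0.0008,-0.027,0],
  [-0.0015,0.0008,-0.029,0],
  [-0.0015,0.0008,-0.031,0],
  [-0.0015,0.0008,-0.033,0],
  [-0.0015,0.0008,-0.035,0],
])

```text
t: 15.4
tcp_pos: [0.5503, 0.0565, 0.0078]
tool_rot: [-0.54, -0.456, 0.542, -0.456]
force: [-0.2, -2.4, -0.0]
finger_gap: -0.004
```

```bash
python3 st.py
```

```text
t 15.4 z 0.0078 rest y -0.10762 n 0.5328 zang -99.72 gap -0.004 Falong -2.37 Fn 0.19 Fz -0.01
```

Call:
play_rows([
  [0,0,-0.002,0],
  [0,0,-0.004,0],
  [0,0,-0.006,0],
  [0,0,-0.008,0],
  [0,0,-0.01,0],
  [0,0,-0.012,0],
  [0,0,-0.014,0],
  [0,0,-0.016,0],
  [0,0,-0.018,0],
  [0,0,-0.02,0],
])

```text
t: 16.4
tcp_pos: [0.5536, 0.0764, 0.0078]
tool_rot: [-0.539, -0.456, 0.542, -0.456]
force: [-1.4, -2.5, 1.7]
finger_gap: -0.0
```

Call:
play_rows([
  [0,0,-0.002,0],
  [0,0,-0.004,0],
  [0,0,-0.006,0],
  [0,0,-0.008,0],
  [0,0,-0.01,0],
  [0,0,-0.012,0],
])

```text
t: 17.0
tcp_pos: [0.5552, 0.0863, 0.0078]
tool_rot: [-0.538, -0.456, 0.542, -0.456]
force: [-2.9, -10.3, 1.3]
finger_gap: 0.001
```

```bash
python3 st.py; python3 - <<'E'
from h import *
from station import snapshot
im=[]
for n,b in (("side",(270,130,360,220)),("scene",(190,180,300,280))):
    s=snapshot(n); pickle.dump(s,open(n+"11.pkl","wb"))
    im.append(cv2.resize(s["image"][b[1]:b[3],b[0]:b[2]],(400,400) if n=="side" else (400,364),interpolation=cv2.INTER_CUBIC)[:364])
cv2.imwrite("pics/g11.png",np.hstack(im))
E
```

```text
t 17.0 z 0.0078 rest y -0.07742 n 0.5326 zang -99.64 gap 0.001 Falong -10.64 Fn -1.14 Fz 1.25
```

View pics/g11.png

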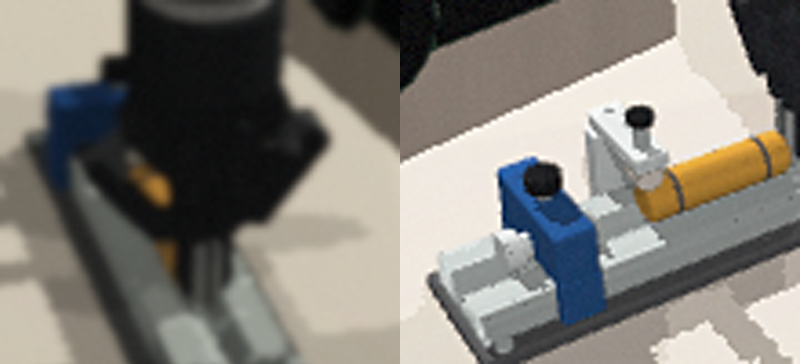

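The pin's front chamfer has just met the shoe (scene crop (650,180)), so the 10.6 N is the expected lifting force. I'll continue in small steps.

Call:
play_rows([
  [0,0,-0.0007,0],
  [0,0,-0.0015,0],
  [0,0,-0.0022,0],
  [0,0,-0.003,0],
])

```text
t: 17.5
tcp_pos: [0.5557, 0.0886, 0.0079]
tool_rot: [-0.538, -0.456, 0.543, -0.457]
force: [-1.7, -7.9, 1.7]
finger_gap: -0.004
```

```bash
python3 st.py
```

```text
t 17.5 z 0.0079 rest y -0.07506 n 0.5326 zang -99.63 gap -0.004 Falong -8.05 Fn -0.35 Fz 1.73
```

Call:
play_rows([
  [0,0,-0.001,0],
  [0,0,-0.002,0],
  [0,0,-0.003,0],
  [0,0,-0.004,0],
  [0,0,-0.005,0],
  [0,0,-0.006,0],
  [0,0,-0.007,0],
  [0,0,-0.008,0],
  [0,0,-0.009,0],
  [0,0,-0.01,0],
])

```text
t: 18.5
tcp_pos: [0.557, 0.0971, 0.0079]
tool_rot: [-0.537, -0.456, 0.543, -0.457]
force: [-2.0, -8.6, 2.0]
finger_gap: -0.002
```

```bash
python3 st.py; python3 - <<'E'
from h import *
from station import snapshot
im=[]
s=snapshot("wrist"); pickle.dump(s,open("wrist12.pkl","wb"))
im.append(cv2.resize(s["image"][0:200,220:420],(400,400),interpolation=cv2.INTER_CUBIC))
s=snapshot("scene"); pickle.dump(s,open("scene12.pkl","wb"))
im.append(cv2.resize(s["image"][190:270,200:280],(400,400),interpolation=cv2.INTER_CUBIC))
cv2.imwrite("pics/g12.png",np.hstack(im))
E
```

```text
t 18.5 z 0.0079 rest y -0.0665 n 0.5326 zang -99.57 gap -0.002 Falong -8.77 Fn -0.48 Fz 2.05
```

View pics/g12.png

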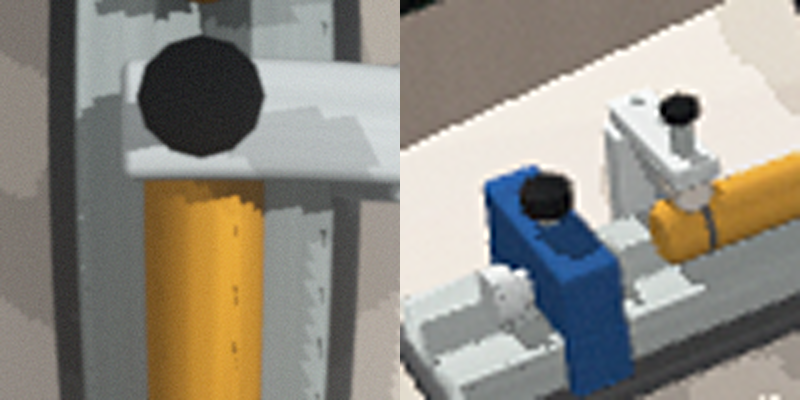

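Pin sliding under the shoe with about 8–9 N drag. I'll estimate the anvil and touch-tip positions from the earlier wrist views.

```bash
python3 - <<'E'
from h import *
d=np.array([.1693,.9856,0])
for n in ("wrist7","wrist9"):
    s=load(n)
    for v in (0,5,10,15,18,20,22,24,26,28,30): print(n,v,s["image"][v,322],"y@38",round(onz(s,322,v,.038,True)@d-.2565,4),"y@48",round(onz(s,322,v,.048,True)@d-.2565,4),"x",s["image"][v,360])
    cv2.imwrite(f"pics/{n}z.png",cv2.resize(s["image"][0:60,280:370],None,fx=7,fy=7,interpolation=cv2.INTER_CUBIC))
E
```

```text
wrist7 0 [49 30 17] y@38 0.0738 y@48 0.0704 x [56 35 20]
wrist7 5 [42 26 13] y@38 0.0699 y@48 0.0667 x [46 28 20]
wrist7 10 [114 113 109] y@38 0.0661 y@48 0.0631 x [53 38 30]
wrist7 15 [186 184 180] y@38 0.0623 y@48 0.0595 x [88 94 91]
wrist7 18 [177 180 172] y@38 0.06 y@48 0.0573 x [155 156 148]
wrist7 20 [162 165 152] y@38 0.0585 y@48 0.0559 x [160 159 153]
wrist7 22 [84 82 79] y@38 0.057 y@48 0.0545 x [156 157 149]
wrist7 24 [ 38  77 105] y@38 0.0555 y@48 0.053 x [154 154 147]
wrist7 26 [ 35  88 120] y@38 0.0541 y@48 0.0516 x [157 157 149]
wrist7 28 [58 68 79] y@38 0.0526 y@48 0.0502 x [176 178 170]
wrist7 30 [ 96 100  91] y@38 0.0511 y@48 0.0488 x [178 178 168]
wrist9 0 [112 110 105] y@38 0.0665 y@48 0.0631 x [46 27 24]
wrist9 5 [200 200 193] y@38 0.063 y@48 0.0598 x [77 76 75]
wrist9 10 [178 176 170] y@38 0.0595 y@48 0.0565 x [149 148 142]
wrist9 15 [41 57 72] y@38 0.0561 y@48 0.0533 x [147 147 139]
wrist9 18 [ 26  83 117] y@38 0.054 y@48 0.0513 x [144 146 134]
wrist9 20 [39 51 65] y@38 0.0527 y@48 0.05 x [158 157 149]
wrist9 22 [65 66 61] y@38 0.0513 y@48 0.0488 x [171 174 166]
wrist9 24 [64 68 62] y@38 0.05 y@48 0.0475 x [171 168 164]
wrist9 26 [78 79 78] y@38 0.0486 y@48 0.0462 x [166 169 160]
wrist9 28 [85 86 82] y@38 0.0473 y@48 0.0449 x [171 173 164]
wrist9 30 [88 87 81] y@38 0.046 y@48 0.0437 x [169 171 164]
```

View pics/wrist7z.png

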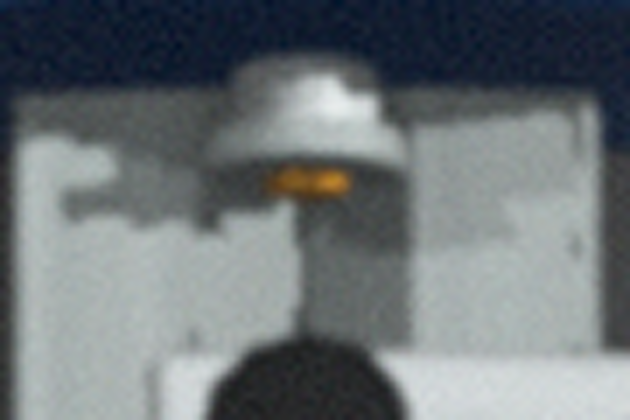

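The anvil face is at rest-y≈55 mm and the touch tip at ≈53 mm. That means about 20 mm to go, with the TCP at about −46 mm when home.

Call:
play_rows([
  [0,0,-0.001,0],
  [0,0,-0.002,0],
  [0,0,-0.003,0],
  [0,0,-0.004,0],
  [0,0,-0.005,0],
  [0,0,-0.006,0],
  [0,0,-0.007,0],
  [0,0,-0.008,0],
  [0,0,-0.009,0],
  [0,0,-0.01,0],
  [0,0,-0.011,0],
  [0,0,-0.012,0],
])

```text
t: 19.8
tcp_pos: [0.5588, 0.1077, 0.0079]
tool_rot: [-0.536, -0.456, 0.544, -0.458]
force: [-1.7, -8.9, 2.2]
finger_gap: -0.001
```

```bash
python3 st.py
```

```text
t 19.8 z 0.0079 rest y -0.05576 n 0.5325 zang -99.52 gap -0.001 Falong -9.08 Fn -0.17 Fz 2.2
```

Call:
play_rows([
  [0,0,-0.0005,0],
  [0,0,-0.001,0],
  [0,0,-0.0015,0],
  [0,0,-0.002,0],
])

```text
t: 20.2
tcp_pos: [0.5589, 0.1084, 0.0079]
tool_rot: [-0.535, -0.456, 0.544, -0.458]
force: [-2.3, -8.9, 1.8]
finger_gap: 0.002
```

```bash
python3 st.py
```

```text
t 20.2 z 0.0079 rest y -0.05502 n 0.5325 zang -99.46 gap 0.002 Falong -9.16 Fn -0.79 Fz 1.76
```

Call:
play_rows([
  [0,0,-0.001,0],
  [0,0,-0.0015,0],
  [0,0,-0.002,0],
  [0,0,-0.0025,0],
  [0,0,-0.003,0],
  [0,0,-0.0035,0],
  [0,0,-0.004,0],
  [0,0,-0.0045,0],
  [0,0,-0.005,0],
])

```text
t: 21.1
tcp_pos: [0.5595, 0.112, 0.0079]
tool_rot: [-0.534, -0.456, 0.544, -0.459]
force: [-2.0, -9.7, 1.7]
finger_gap: -0.002
```

```bash
python3 st.py
```

```text
t 21.1 z 0.0079 rest y -0.05143 n 0.5325 zang -99.41 gap -0.002 Falong -9.9 Fn -0.37 Fz 1.69
```

Call:
play_rows([
  [0,0,-0.001,0],
  [0,0,-0.0015,0],
  [0,0,-0.0019,0],
  [0,0,-0.0022,0],
  [0,0,-0.0025,0],
])

```text
t: 21.6
tcp_pos: [0.5597, 0.1131, 0.0079]
tool_rot: [-0.533, -0.456, 0.545, -0.46]
force: [-0.5, -8.5, 2.5]
finger_gap: 0.003
```

```bash
python3 st.py
```

```text
t 21.6 z 0.0079 rest y -0.05029 n 0.5325 zang -99.35 gap 0.003 Falong -8.51 Fn 0.93 Fz 2.49
```

Call:
play_rows([
  [0,0,-0.001,0],
  [0,0,-0.0014,0],
  [0,0,-0.0018,0],
  [0,0,-0.0022,0],
  [0,0,-0.0026,0],
])

```text
t: 22.1
tcp_pos: [0.5599, 0.1143, 0.008]
tool_rot: [-0.532, -0.455, 0.545, -0.46]
force: [-1.3, -9.1, 1.6]
finger_gap: -0.005
```

```bash
python3 st.py
```

```text
t 22.1 z 0.008 rest y -0.04906 n 0.5325 zang -99.29 gap -0.005 Falong -9.21 Fn 0.3 Fz 1.65
```

Call:
play_rows([
  [0,0,-0.001,0],
  [0,0,-0.0014,0],
  [0,0,-0.0018,0],
  [0,0,-0.0022,0],
  [0,0,-0.0024,0],
])

```text
t: 22.6
tcp_pos: [0.5601, 0.1153, 0.008]
tool_rot: [-0.532, -0.455, 0.546, -0.461]
force: [-0.9, -9.4, 1.1]
finger_gap: 0.0
```

```bash
python3 st.py
```

```text
t 22.6 z 0.008 rest y -0.04806 n 0.5325 zang -99.25 gap 0.0 Falong -9.44 Fn 0.67 Fz 1.07
```

Call:
play_rows([
  [0,0,-0.001,0],
  [0,0,-0.0014,0],
  [0,0,-0.0018,0],
  [0,0,-0.0021,0],
  [0,0,-0.0024,0],
])

```text
t: 23.1
tcp_pos: [0.5602, 0.116, 0.008]
tool_rot: [-0.53, -0.455, 0.546, -0.462]
force: [-0.8, -8.8, 2.0]
finger_gap: -0.005
```

```bash
python3 st.py
```

```text
t 23.1 z 0.008 rest y -0.04729 n 0.5324 zang -99.18 gap -0.005 Falong -8.78 Fn 0.66 Fz 1.97
```

Call:
play_rows([
  [0,0,-0.001,0],
  [0,0,-0.0014,0],
  [0,0,-0.0018,0],
  [0,0,-0.0021,0],
  [0,0,-0.0024,0],
])

```text
t: 23.6
tcp_pos: [0.5603, 0.1167, 0.008]
tool_rot: [-0.529, -0.455, 0.547, -0.462]
force: [-1.4, -9.8, 2.0]
finger_gap: 0.003
```

```bash
python3 st.py
```

```text
t 23.6 z 0.008 rest y -0.04663 n 0.5324 zang -99.11 gap 0.003 Falong -9.91 Fn 0.27 Fz 2.0
```

```bash
python3 - <<'E'
from h import *
from station import manip, snapshot
st=manip.sense(); R=Ro.from_quat(st["tool_rot"]).as_matrix(); print(R[:,0],st["q"],st["force"],st["ft_torque"],np.degrees(np.arccos(-R[2,0])))
im=[]
s=snapshot("scene"); pickle.dump(s,open("scene13.pkl","wb"))
im.append(cv2.resize(s["image"][180:280,190:320],None,fx=4,fy=4,interpolation=cv2.INTER_CUBIC)[:400])
s=snapshot("side"); im.append(cv2.resize(s["image"][130:230,260:330],None,fx=4,fy=4,interpolation=cv2.INTER_CUBIC))
cv2.imwrite("pics/g13.png",np.hstack(im))
E
```

```text
[-0.01243004 -0.0240223  -0.99963414] [ 0.0236539   0.75681969  1.68950141 -0.03645962  0.70859877  0.210627  ] [-1.40823536 -9.81739038  2.00058417] [-1.55510165  0.26114826  0.01708623] 1.5499066691056524
```

View pics/g13.png

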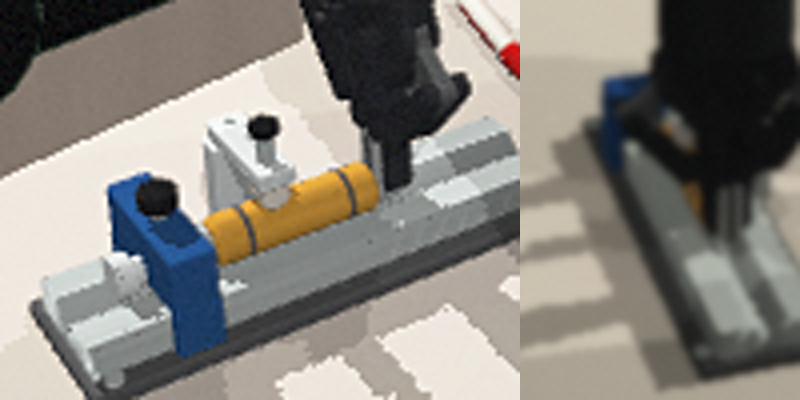

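Call:
play_rows([
  [0,0,-0.001,0],
  [0,0,-0.0015,0],
  [0,0,-0.0018,0],
  [0,0,-0.0021,0],
  [0,0,-0.0024,0],
  [0,0,-0.0026,0],
  [0,0,-0.0028,0],
])

```text
t: 24.4
tcp_pos: [0.5604, 0.1174, 0.0081]
tool_rot: [-0.528, -0.455, 0.548, -0.463]
force: [-1.4, -12.9, 1.9]
finger_gap: 0.001
```

```bash
python3 st.py
```

```text
t 24.4 z 0.0081 rest y -0.04592 n 0.5324 zang -99.03 gap 0.001 Falong -13.0 Fn 0.77 Fz 1.92
```

Call:
play_rows([
  [0,0,-0.001,0],
  [0,0,-0.0015,0],
  [0,0,-0.0018,0],
  [0,0,-0.0021,0],
  [0,0,-0.0024,0],
  [0,0,-0.0026,0],
  [0,0,-0.0028,0],
])

```text
t: 25.1
tcp_pos: [0.5604, 0.1173, 0.0081]
tool_rot: [-0.526, -0.455, 0.549, -0.464]
force: [-1.8, -14.9, 3.2]
finger_gap: -0.001
```

```bash
python3 st.py
```

```text
t 25.1 z 0.0081 rest y -0.04603 n 0.5324 zang -98.91 gap -0.001 Falong -15.01 Fn 0.7 Fz 3.17
```

Motion has stopped at TCP −46 mm, where the anvil was expected, and the force climbed from the 9 N drag to 15 N with no further travel. I'll confirm it's solid with a slightly larger press.

Call:
play_rows([
  [0,0,-0.0012,0],
  [0,0,-0.0018,0],
  [0,0,-0.0022,0],
  [0,0,-0.0026,0],
  [0,0,-0.0029,0],
  [0,0,-0.0031,0],
  [0,0,-0.0033,0],
  [0,0,-0.0033,0],
  [0,0,-0.0033,0],
])

```text
t: 26.0
tcp_pos: [0.5603, 0.1171, 0.0082]
tool_rot: [-0.524, -0.454, 0.55, -0.466]
force: [-2.2, -15.7, 2.2]
finger_gap: -0.003
```

```bash
python3 st.py
```

```text
t 26.0 z 0.0082 rest y -0.04621 n 0.5324 zang -98.8 gap -0.003 Falong -15.8 Fn 0.49 Fz 2.22
```

It's solid: 3.3 mm of command gives 15.8 N with no travel, so stiffness is about 4.8 N/mm. With about 9.2 N drag, I want 19.3 N at the wrist for 10 N on the stop, which is a command of about 4.0 mm. Pressing and holding for 1.2 s.

Call:
play_rows([
  [0,0,-0.0015,0],
  [0,0,-0.0022,0],
  [0,0,-0.0028,0],
  [0,0,-0.0033,0],
  [0,0,-0.0036,0],
  [0,0,-0.0038,0],
  [0,0,-0.004,0],
  [0,0,-0.004,0],
  [0,0,-0.004,0],
  [0,0,-0.004,0],
  [0,0,-0.004,0],
  [0,0,-0.004,0],
  [0,0,-0.004,0],
])

```text
t: 27.3
tcp_pos: [0.5602, 0.1169, 0.0082]
tool_rot: [-0.521, -0.454, 0.551, -0.467]
force: [-2.2, -17.7, 4.1]
finger_gap: -0.002
```

```bash
python3 st.py
```

```text
t 27.3 z 0.0082 rest y -0.04639 n 0.5323 zang -98.65 gap -0.002 Falong -17.78 Fn 0.86 Fz 4.12
```

The wrist reads 17.8 N, so about 8.6 N on the stop. One slightly firmer press, held for over a second.

Call:
play_rows([
  [0,0,-0.002,0],
  [0,0,-0.003,0],
  [0,0,-0.0036,0],
  [0,0,-0.004,0],
  [0,0,-0.0042,0],
  [0,0,-0.0044,0],
  [0,0,-0.0044,0],
  [0,0,-0.0044,0],
  [0,0,-0.0044,0],
  [0,0,-0.0044,0],
  [0,0,-0.0044,0],
  [0,0,-0.0044,0],
  [0,0,-0.0044,0],
  [0,0,-0.0044,0],
  [0,0,-0.0044,0],
  [0,0,-0.0044,0],
  [0,0,-0.0044,0],
])

```text
t: 29.0
tcp_pos: [0.5601, 0.1167, 0.0083]
tool_rot: [-0.518, -0.454, 0.553, -0.469]
force: [-2.7, -18.2, 3.7]
finger_gap: -0.001
```

```bash
python3 st.py
```

```text
t 29.0 z 0.0083 rest y -0.0466 n 0.5323 zang -98.49 gap -0.001 Falong -18.39 Fn 0.4 Fz 3.71
```

The wrist read 18.4 N, so about 9 N on the stop, held about 1.1 s with no travel. Backing off and rising.

Call:
play_rows([
  [0,0,0.001,0],
  [0,0,0.003,0],
  [0,0,0.007,0],
  [0,0,0.014,0],
  [0,0,0.025,0],
  [-0.003,0,0.035,0],
  [-0.015,0,0.045,0],
  [-0.035,0,0.05,0],
  [-0.06,0,0.05,0],
  [-0.08,0,0.05,0],
  [-0.09,0,0.05,0],
  [-0.09,0,0.05,0],
  [-0.09,0,0.05,0],
])

```text
t: 30.3
tcp_pos: [0.5544, 0.0715, 0.1007]
tool_rot: [-0.518, -0.454, 0.553, -0.469]
force: [-0.1, 1.0, 0.6]
finger_gap: -0.001
```

```bash
python3 st.py; python3 - <<'E'
from h import *
from station import snapshot
im=[]
d=np.array([.1693,.9856,0])
s=snapshot("scene"); pickle.dump(s,open("scene14.pkl","wb"))
im.append(cv2.resize(s["image"][180:280,190:290],(400,400),interpolation=cv2.INTER_CUBIC))
s=snapshot("wrist"); pickle.dump(s,open("wrist14.pkl","wb"))
im.append(cv2.resize(s["image"][0:240,200:440],(400,400),interpolation=cv2.INTER_CUBIC))
cv2.imwrite("pics/g14.png",np.hstack(im))
for v in list(range(0,40,2))+list(range(100,200,4)): print(v,s["image"][v,322],round(onz(s,322,v,.048,True)@d-.2565,4),end=" | ")
E
```

```text
t 30.3 z 0.1007 rest y -0.09215 n 0.5343 zang -98.5 gap -0.001 Falong 0.96 Fn -0.23 Fz 0.64
0 [ 43 132 190] 0.0498 | 2 [ 45 135 189] 0.0483 | 4 [ 46 132 190] 0.0468 | 6 [ 51 140 194] 0.0453 | 8 [ 50 140 195] 0.0438 | 10 [ 41 131 186] 0.0424 | 12 [ 46 132 186] 0.0409 | 14 [29 55 77] 0.0394 | 16 [27 29 29] 0.038 | 18 [33 35 34] 0.0365 | 20 [29 26 28] 0.0351 | 22 [30 29 31] 0.0336 | 24 [30 31 30] 0.0322 | 26 [33 35 37] 0.0307 | 28 [34 37 36] 0.0293 | 30 [28 28 31] 0.0279 | 32 [32 32 35] 0.0265 | 34 [33 35 40] 0.025 | 36 [34 29 33] 0.0236 | 38 [31 31 30] 0.0222 | 100 [ 59 151 207] -0.021 | 104 [ 62 147 204] -0.0238 | 108 [ 58 145 195] -0.0266 | 112 [ 59 143 196] -0.0294 | 116 [ 58 136 187] -0.0321 | 120 [ 86 115 140] -0.035 | 124 [139 142 137] -0.0378 | 128 [147 152 143] -0.0406 | 132 [106 109 105] -0.0434 | 136 [153 150 150] -0.0463 | 140 [146 148 139] -0.0491 | 144 [102 107 101] -0.052 | 148 [106 109 102] -0.0549 | 152 [140 145 140] -0.0578 | 156 [146 150 143] -0.0607 | 160 [106 105 101] -0.0636 | 164 [113 116 109] -0.0666 | 168 [112 111 105] -0.0695 | 172 [152 151 145] -0.0725 | 176 [106 108 101] -0.0755 | 180 [109 114 107] -0.0786 | 184 [109 109 103] -0.0816 | 188 [119 119 115] -0.0847 | 192 [105 109 101] -0.0878 | 196 [113 114 106] -0.091 |
```

View pics/g14.png

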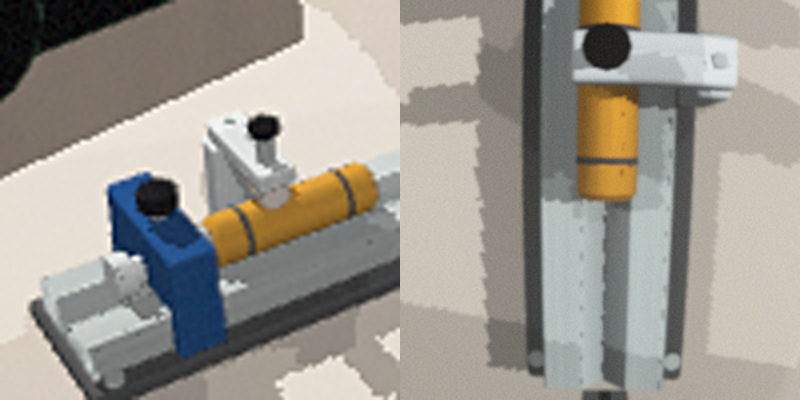

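The pin's rear is at −34.5 mm, so its front is at +55.5 mm, matching the anvil face measured at about 55 mm. One more look from above at the contact.

Call:
play_rows([
  [-0.02,0,0,0],
  [-0.04,0,-0.005,0],
  [-0.06,0,-0.015,0],
  [-0.075,0,-0.03,0],
  [-0.075,0,-0.045,0],
  [-0.075,0,-0.06,0],
  [-0.075,0,-0.06,0],
  [-0.075,0,-0.06,0],
])

```text
t: 31.2
tcp_pos: [0.5636, 0.1348, 0.1701]
tool_rot: [-0.516, -0.455, 0.554, -0.468]
force: [-0.6, 0.4, -0.5]
finger_gap: 0.002
```

```bash
python3 st.py; python3 - <<'E'
from h import *
from station import snapshot
s=snapshot("wrist"); pickle.dump(s,open("wrist15.pkl","wb"))
cv2.imwrite("pics/w15.png",cv2.resize(s["image"][0:150,240:400],None,fx=4.5,fy=4,interpolation=cv2.INTER_CUBIC))
s=snapshot("side");cv2.imwrite("pics/s15.png",s["image"])
E
```

```text
t 31.2 z 0.1701 rest y -0.02825 n 0.5327 zang -98.41 gap 0.002 Falong 0.31 Fn -0.62 Fz -0.53
```

View pics/w15.png

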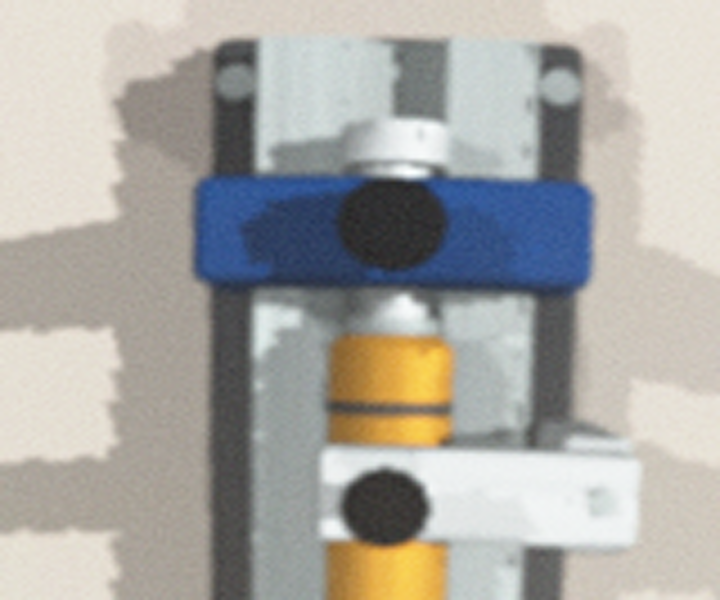

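View pics/s15.png

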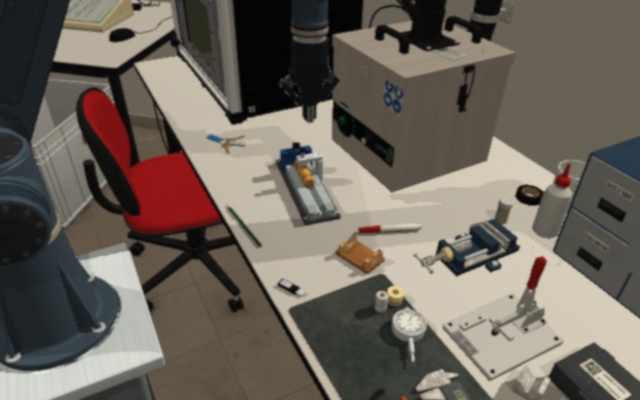

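The wrist crop shows the pin's front at row ~338 flush against the anvil, with no gap. The side view shows the samples at (381,300) and (397,297) where they started, and the arm clear of everything. Handing in.

```bash
python3 -c "
from station import manip
print(manip.sign_off())"
```

```text
the job is handed in; nothing more can be done
None
```

The pin is home against the stop's anvil and released. I handed the job in at about 31 s of the 61 s allowed.

**What I did:** I took the pin from the cradle and laid it in the open end of the V-groove. I then pushed it from behind with the shut fingers, under the hold-down shoe, until it stopped moving. I pressed it there and backed off.

**Press force:** The final press read 18.4 N at the wrist and was held about 1.1 s with no travel. Taking off the roughly 9 N of sliding drag measured just before contact leaves about 9 N on the stop. That figure is worked out, not measured directly. There were three weaker presses before it, at 15.0, 15.8 and 17.8 N at the wrist, so the stop was pressed more than once and always below 20 N.

**Last checks:**
- **Position:** the pin's front works out at 55.5 mm along the rest, against about 55 mm for the anvil face measured earlier.
- **Contact:** the last picture from above shows no gap between pin and anvil.
- **Surroundings:** both samples are where they started, the arm is clear, and the force reading is near zero.

**What disagreed:**
- **Missed first grasp:** the fingers shut above the pin without moving it. The real fingertips sit about 26 mm short of the reported tool point, along the tool axis. I allowed for this from then on.
- **Grip opening:** it read 24 mm on the 26 mm pin. The grip held without slipping.
- **Tool tilt:** the tool tilted 2 to 3 degrees while pushing, with no visible effect on the pin.

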